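Fit the adjustable wrench and tighten the arm-board lock nut

TASK

The adjustable wrench lies loosely around the brass lock nut on the turntable's arm board. Roll its brass worm towards the nut until the jaws just fit the nut, and only then pull the handle clockwise (seen from above) until the nut comes up tight against its stop, about 40 degrees on. Work the jaw by the worm alone, not by pushing the jaw, leave the wrench fitted on the nut, and do not disturb the other things or the lamp.

Things in the scene. Friction and masses are not known exactly. Their poses are not given: they have to be found in the camera images.
- board: Wooden arm board, fixed, 250 x 350 x 20 mm. Origin on the table under the nut's axis; x away from the robot, y from the wrench handle towards the nut (handle runs out about along board -y), z up. Spans x -135..115, y -245..105 mm.
- board_nut (a point): On the nut's axis at the board's top face, axes as the board's. The brass hexagonal lock nut here is 32 mm across flats, 18 mm tall; it turns on its axis but cannot slide. A 12 mm stud rises to 30 mm above the board's top.
- nut (a joint): Angle of the lock nut in rad: near 0 at the start, grows clockwise seen from above, hard stop (tight) at 0.70. Turns with about 0.22 N m of friction; the stop is felt as a sharp rise in force.
- lamp_bar (a point): Middle of the underside of a fixed white strip lamp, 14 x 80 x 24 mm (board x, y, z), level, 105 mm above the board's top. It hangs 12 mm beyond (board +x) the line straight above the worm, so a gripper pointing straight down at the worm strikes it: lean the gripper back towards board -x by 30 to 45 degrees there. Its arm runs to a 12 mm post 95 mm to board +x of the nut axis.
- wrench_mouth (a point): Adjustable wrench, loose, flat on the board, about 245 mm long, 16 mm thick, about 0.4 kg. This point is in the middle of the jaws' mouth, 8 mm up, near the nut's axis. x runs from the handle through the jaws (handle to -x), z up. Fixed jaw's face at y -19 mm, throat wall at x -20.5 mm.
- jaw: Dark sliding jaw of the wrench, 36 x 14 x 16 mm. Origin on its gripping face; slides along the wrench's y. Mouth opening = its y in the wrench_mouth frame + 19 mm: 38 to 43 mm at the start, 32 mm when it meets the nut's flats. Only the worm should move it.
- worm_centre (a point): Centre of the ribbed brass worm, a roller 24 mm across, 22 mm long, 6 lengthwise ribs 4 mm deep; axis along wrench y, 56 mm from the mouth towards the handle, 13 mm above the board, 9 mm proud of head and handle (tops at 16 mm). A fingertip drawn across it towards the jaws (wrench +x), dipping 5 mm below its top, rolls it about one rib (1 rad) a stroke, then binds on the next: draw on and up, go back, repeat.
- worm (a joint): Roll of the worm in rad; grows as its top moves towards the jaws and closes the jaw 2 mm per rad. Starts at 0.25 to 2.25, meets the nut at about 5.5. Turns with about 4 N at the ribs, stays where left, and stops dead when the jaws fit.
- handle_grip (a point): Middle of the blue wrench handle (22 mm wide, 16 mm thick, lying on the board), 175 mm from the mouth, 8 mm up. The handle goes on 53 mm beyond it. A fingertip put behind it on its board +x side and pulled in an arc round the nut, towards the robot, tightens the nut.
- level: Bystander: steel spirit level disc, 40 mm across, 10 mm tall, loose on the board; origin under its centre.
- headshell: Bystander: matte black headshell, 22 x 60 x 11 mm, loose on the board; origin at its underside.
- saucer: Bystander: white porcelain saucer, 140 mm across, 18 mm tall, loose on the table; origin under its centre.
- tweezer_case: Bystander: transparent tweezer case, 30 x 150 x 14 mm, loose on the table; origin under its centre.

How it is judged (in metres and radians):
On the way, in this order (a step that is already met when the one before it is completed fails the run):
1. the jaws fit the nut with less than 1.8 mm of play, the nut not yet turned (y of jaw in the frame of wrench_mouth below 0.0148 m and value of joint nut below 0.2 rad and horizontal distance between wrench_mouth and board_nut below 0.008 m), for 0.2 s.
2. the nut is turned up to its stop with the jaws still fitted (value of joint nut above 0.62 rad and y of jaw in the frame of wrench_mouth below 0.0155 m), for 0.2 s.
At the end, for the whole second after the job is handed in: The nut is at or within 0.08 rad of its stop (angle over 0.62 rad), the jaws still fit it with under 2.5 mm of play, and the wrench lies flat and still on the board with its mouth within 8 mm of the nut's axis (all of step 2 and horizontal distance between wrench_mouth and board_nut below 0.008 m and height (world z) of wrench_mouth below 0.034 m and angle between wrench_mouth's own z axis and vertical below 0.1 rad and linear speed of jaw below 0.02 m/s); the robot touches nothing.
It fails at once if the nut turned more than 0.2 rad before the jaws fit (play over 3 mm) (value of joint nut above 0.2 rad and y of jaw in the frame of wrench_mouth above 0.016 m).
It fails at once if the sliding jaw pushed directly by the fingers with more than 10 N (contact force between the fingers and jaw above 10 N).
It fails at once if the level, headshell, saucer or tweezer case moved more than 20 mm (distance of any of level, headshell, saucer, tweezer_case from where it was at the start of the episode above 0.02 m).
It fails at once if the arm struck the board or lamp with more than 25 N (contact force between any of the arm, the fingers and board above 25 N).
It also fails if it takes over 67 s, if anything falls off the work surface, if the arm or the gripper's body presses on something with over 40 N, if the wrist force passes 120 N, or if a joint passes its speed limit or range.

ROBOT

A 7-joint arm with a two-finger parallel gripper is mounted at the origin on the work surface. World frame = base frame: x ahead of the robot, y to its left, z up, the work surface at z = 0. Lengths are in mm, angles in degrees, forces in N, time in s.
With the tool pointing down it reaches from about 400 to 875 mm from the base axis. Payload 6.5 kg.
Tool frame: the origin (TCP) lies between the finger pads; the fingertips stand 25 mm ahead of it and the grasp point (between the pads) lies 6 mm ahead of it (arm.nose_length is the z of the fingertips in the tool frame, in mm); z points along the fingers, y is the direction in which the jaws open and shut (so a half turn about z gives the same grasp; the last joint's range is limited). The gripper opens to 85 mm and grips with 20 to 120 N. Pads are 22 mm wide; open, the fingers measure 114 mm over their backs; the gripper's body (76 mm by 85 mm) begins 54 mm behind the grasp point. The pads swing forward as they close: fully open they stand 13 mm farther back than shut.
Start: joints at [-3.793, 30.733, -0.252, 88.115, 0.149, 61.152, -4.079], TCP at [649.992, 0.001, 256.29] pointing down, gripper open.
Joint ranges: [-154.64, 154.64], [-21.42, 123.67], [-72.66, 72.17], [13.99, 137.28], [-74.86, 254.86], [10.95, 109.41], [-158.01, 158.01]. Speed limits (degrees/s): [136.94, 136.94, 180, 180, 180, 180, 180].

INTERFACE

Orientations are given as [roll, pitch, yaw] about the fixed x, y, z axes, in that order (R = Rz(yaw) Ry(pitch) Rx(roll)).
In Python, from station import arm gives the robot as it stands.
- The arm moves only by the tool drive_tool, never from a script. Its argument "series" is one flat list of numbers, 7 for each row, row after row: the opening, from -1 (shut) to 1 (fully open), then the shift along the world's x, y, z in mm, then the turn, a rotation vector about the world's x, y, z in degrees. In form: [hand, x, y, z, rx, ry, rz, hand, x, y, z, rx, ry, rz, ...]. A call has 1 to 5 rows; each row is the pose to reach, as a shift and turn from the pose commanded when the call began; what a row does not reach only later rows make up. A row lasts 1/8 s, in which the tool goes at most 62.5 mm and 10.7 degrees, less where a joint would pass 70% of its speed; a pose out of reach is approached as far as the arm can. A call with a gripper value outside its range is refused whole. The fingers move at their own pace and stop on an object; the grip force is fixed at half the most. Time passes only in rows, so rows that repeat a pose let the fingers close. It gives the time, the measured TCP pose, the force and the opening at its end, in the units of the state.
- arm.get_obs(): the state, without advancing time (a new reading comes with each control period).
- arm.camera(name): name is "scene" or "side" or "wrist"; returns a dict with "frame" (384x512x3 uint8, red, green, blue), "depth" (384x512 float32, mm along the optical axis (not along the pixel's ray), 0 where there is no reading), "fx", "fy", "cx", "cy" (pixels), "R" (3x3) and "t" (3): a world point X has camera coordinates R X + t. Camera axes: x right, y down, z forward; pixel columns grow to the right and rows downward; lengths in mm; the calibration is good to about 2 mm. A picture is of the moment at which its call begins.
- arm.close_job(): hands the job in, once; it reports no verdict.
The state is a dict: "time": time; "qpos": joint angles; "joint_velocities": joint speeds; "joint_torque": joint torques, N m; "eef_pos": TCP position; "ee_rot": TCP orientation; "force": force on the tool from outside, world axes, zero at the start; "torque": the same for the moment, N m; "grip_width": opening from 0.0 (shut) to 1.0 (fully open).
Only numpy, scipy, OpenCV 4.12 (cv2) and the standard library are available. Lean on these libraries where they do the work, as an engineer would, in place of code of your own. Each camera call takes 0.05 s, during which the arm holds its last target.

## Working session

There is one attempt and no reset: what is moved stays moved. The work goes in short steps, Python scripts to look and compute and a tool call to move; the robot and the scene stay as the last step left them, time stands still between calls to the robot, and variables do not carry over. Pictures are saved under pics/ and viewed, and the job is handed in when it is done.

Besides the shell and the picture viewer there is one more tool, called as name(argument=value, ...) on one line, values as JSON. drive_tool: Moves the arm, as the interface text tells. Its arguments: {"type":"object","properties":{"series":{"type":"array"}},"required":["series"]}

```bash
ls; mkdir -p pics; python3 - <<'E'
from station import arm
import cv2,numpy as np
print(arm.get_obs())
for n in ("scene","side","wrist"):
    c=arm.camera(n); np.savez(f"pics/{n}0.npz",**c)
    cv2.imwrite(f"pics/{n}0.png",c["frame"][:,:,::-1]); print(n,c["fx"],c["cx"],c["R"],c["t"], (c["depth"]>0).mean())
E
```

```text
pics
{'time': 0.0, 'qpos': array([-3.79096961, 30.77932572, -0.25571429, 88.17165024,  0.15106258,
       61.15241998, -4.07758559]), 'joint_velocities': array([ 0.01288347,  0.10829708, -0.06420275,  0.02635402, -0.02621587,
       -0.00872282,  0.02359847]), 'joint_torque': array([-4.51575825e-04, -5.83398092e+01,  1.04865700e+00, -2.59097242e+01,
        1.23920938e-02,  9.44124302e-03, -7.87308863e-06]), 'eef_pos': array([ 6.49396873e+02, -3.42042405e-02,  2.55385679e+02]), 'ee_rot': array([-1.79897293e+02,  8.65334179e-03,  9.00062094e+01]), 'force': array([-0.13207943, -0.62334767, -0.18262178]), 'torque': array([ 0.009753  , -0.00804653,  0.03538317]), 'grip_width': 0.9973978627079431}
scene 374.00338095991526 257.02579998741277 [[ 0.27858891  0.96036525  0.0093171 ]
 [ 0.58374958 -0.16161838 -0.79568582]
 [-0.7626432   0.2271081  -0.6056379 ]] [-200.50089005 -286.06801251 1445.87217973] 0.9958597819010416
side 423.3555597853832 253.2655854814285 [[-0.78944307 -0.61354947 -0.01834914]
 [-0.34088294  0.46307581 -0.818144  ]
 [ 0.51046886 -0.6396232  -0.57472054]] [514.51855223 290.55463471 811.70488246] 0.9960072835286459
wrist 322.05889121549177 257.82285332184443 [[ 0.99999739  0.00120806 -0.00193674]
 [ 0.00176767 -0.94666522  0.32221395]
 [-0.00144419 -0.32221653 -0.94666489]] [-648.94295793  -41.68503897  381.17250011] 0.996002197265625
```

View pics/scene0.png

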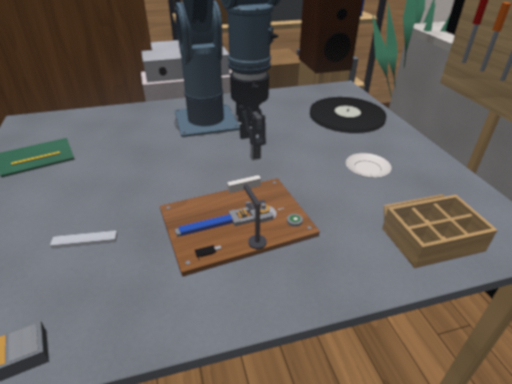

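View pics/side0.png

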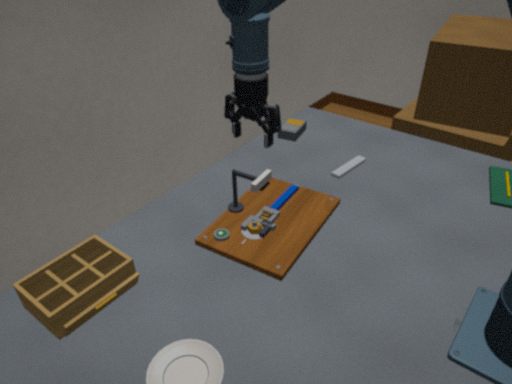

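View pics/wrist0.png

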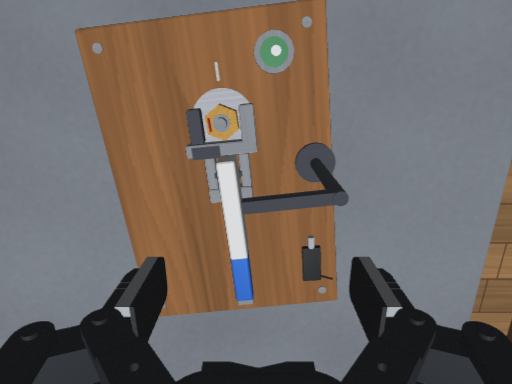

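```bash
cat > h.py <<'E'
import numpy as np,cv2
def load(n): return dict(np.load(f"pics/{n}.npz"))
def ray(c,u,v,z):
    R,t=c["R"],c["t"]; C=-R.T@t
    d=R.T@np.array([(u-c["cx"])/c["fx"],(v-c["cy"])/c["fy"],1.])
    return C+d*(z-C[2])/d[2]
def proj(c,X):
    p=c["R"]@np.asarray(X,float)+c["t"]; return c["fx"]*p[0]/p[2]+c["cx"],c["fy"]*p[1]/p[2]+c["cy"]
def dpt(c,u,v):
    d=c["depth"][int(v),int(u)]
    return c["R"].T@(np.array([(u-c["cx"])/c["fx"]*d,(v-c["cy"])/c["fy"]*d,d])-c["t"])
E
python3 - <<'E'
from h import *
c=load("wrist0")
im=c["frame"][:,:,::-1].copy()
for n,(u,v) in dict(nut=(221,122),level=(274,51),head=(312,262),boardTL=(80,31),boardTR=(324,2),boardBL=(140,318),boardBR=(336,298)).items(): print(n,dpt(c,u,v).round(1),ray(c,u,v,20).round(1))
cv2.imwrite("pics/w0crop.png",cv2.resize(im[80:310,170:350],None,fx=3.2,fy=2.6,interpolation=cv2.INTER_CUBIC))
# blue handle
h=cv2.cvtColor(im,cv2.COLOR_BGR2HSV)
m=cv2.inRange(h,(105,150,60),(125,255,255)); ys,xs=np.nonzero(m); print(len(xs))
cn=max(cv2.findContours(m,0,1)[0],key=cv2.contourArea); print(cv2.minAreaRect(cn))
P=np.array([dpt(c,u,v) for u,v in zip(xs,ys)]); print(np.percentile(P,[2,50,98],axis=0))
m=cv2.inRange(h,(12,120,120),(28,255,255)); 
for cn in cv2.findContours(m,0,1)[0]:
    if cv2.contourArea(cn)>20: print(cv2.boundingRect(cn),cv2.contourArea(cn))
E
```

```text
nut [612.7  48.6  49.6] [609.3  45.3  20. ]
level [664.7 114.6  30.6] [665.1 115.6  20. ]
head [ 714.9 -120.3   29.7] [ 716.7 -126.    20. ]
boardTL [472.5 133.6  19.1] [472.9 133.5  20. ]
boardTR [712.5 158.9  20.1] [712.5 158.9  20. ]
boardBL [606.3   2.8 276. ] [ 492.  -211.7   20. ]
boardBR [ 751.2 -180.    19. ] [ 750.9 -179.3   20. ]
706
((241.98463439941406, 278.376953125), (42.916019439697266, 17.4888973236084), 82.87498474121094)
[[ 619.18224454 -169.06438436   32.06940493]
 [ 630.15300547 -140.53100405   35.4847468 ]
 [ 640.76713321 -114.0928576    36.80218929]]
(471, 313, 41, 22) 448.0
(483, 298, 29, 10) 172.0
(474, 298, 7, 10) 27.5
(486, 280, 26, 15) 263.0
(498, 244, 14, 34) 277.5
(482, 244, 23, 34) 447.0
(494, 226, 18, 6) 67.0
(497, 205, 15, 19) 196.0
(502, 164, 10, 39) 165.0
(205, 105, 34, 35) 787.0
(76, 0, 261, 316) 51352.5
```

View pics/w0crop.png

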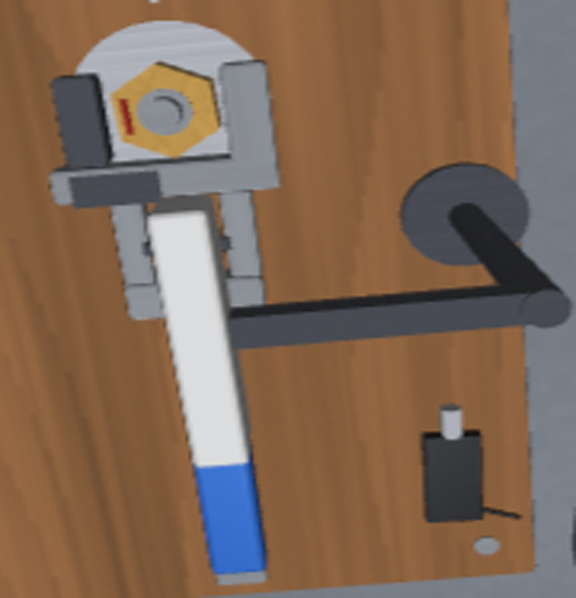

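drive_tool(series=[-1,-10,-10,0,0,0,10,-1,-20,-20,0,0,0,20,-1,-35,-25,0,0,0,30,-1,-50,-30,0,0,0,40,-1,-60,-30,0,0,0,50])

```text
time: 0.78
eef_pos: [589.1, -30.7, 256.0]
ee_rot: [-179.9, -0.0, 140.3]
force: [0.5, -0.4, 0.8]
grip_width: -0.0
```

drive_tool(series=[-1,0,0,0,0,0,10,-1,0,0,0,0,0,20,-1,0,0,0,0,0,30,-1,0,0,0,0,0,40,-1,0,0,0,0,0,46])

```text
time: 1.4
eef_pos: [589.7, -30.1, 256.0]
ee_rot: [180.0, -0.0, -173.8]
force: [0.1, 0.1, -0.3]
grip_width: -0.001
```

drive_tool(series=[-1,0,0,0,1,-10,0,-1,0,0,-20,2,-20,0,-1,0,0,-40,3,-30,0,-1,0,0,-70,4,-37.8,0,-1,0,0,-85,4,-37.8,0])

```text
time: 2.02
eef_pos: [569.5, -47.8, 178.4]
ee_rot: [-176.6, 26.1, -173.0]
force: [-0.4, -0.5, -0.8]
grip_width: -0.007
```

drive_tool(series=[-1,0,0,0,0,0,0,-1,0,0,0,0,0,0,-1,0,0,0,0,0,0])

```text
time: 2.4
eef_pos: [571.3, -47.2, 180.1]
ee_rot: [-176.6, 26.2, -173.1]
force: [0.1, 0.4, 0.3]
grip_width: 0.001
```

```bash
python3 - <<'E'
from station import arm
import cv2,numpy as np
o=arm.get_obs();print(o["time"],o["qpos"].round(1),o["eef_pos"],o["ee_rot"],arm.nose_length)
for n in ("wrist","side"):
    c=arm.camera(n); np.savez(f"pics/{n}1.npz",**c)
    cv2.imwrite(f"pics/{n}1.png",c["frame"][:,:,::-1])
E
```

```text
2.4 [ 28.1  23.8 -33.2 122.8  53.3  16.2  47.4] [571.29998349 -47.18565794 180.1086131 ] [-176.63661971   26.22507002 -173.0687791 ] 25.0
```

View pics/wrist1.png

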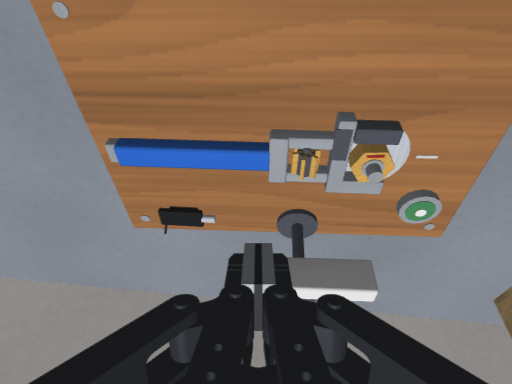

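View pics/side1.png

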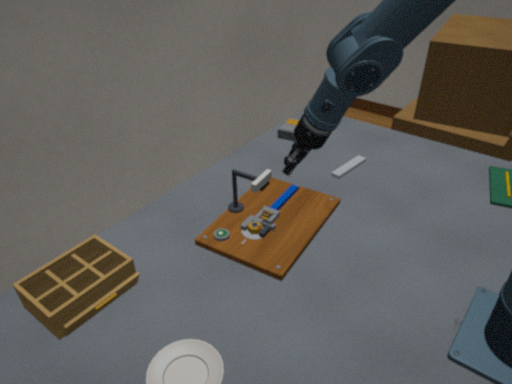

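```bash
python3 - <<'E'
from h import *
c=load("wrist1")
im=c["frame"][:,:,::-1].copy()
cv2.imwrite("pics/w1crop.png",cv2.resize(im[100:220,250:450],None,fx=4,fy=4,interpolation=cv2.INTER_CUBIC))
h=cv2.cvtColor(im,cv2.COLOR_BGR2HSV)
m=cv2.inRange(h,(105,150,60),(125,255,255)); cn=max(cv2.findContours(m,0,1)[0],key=cv2.contourArea)
print(cv2.minAreaRect(cn)); ys,xs=np.nonzero(m)
P=np.array([dpt(c,u,v) for u,v in zip(xs,ys)]); T=P[P[:,2]>34]; print(len(P),len(T),np.percentile(T,[1,50,99],axis=0).round(1))
f=np.polyfit(T[:,1],T[:,0],1); print("handle x=a y+b",f,"dir",np.degrees(np.arctan(-f[0])))
mask=cv2.inRange(h,(12,140,140),(28,255,255))
for x0,x1 in ((290,322),(345,400)):
    ys,xs=np.nonzero(mask[135:190,x0:x1]); P=np.array([dpt(c,u+x0,v+135) for u,v in zip(xs,ys)])
    P=P[P[:,2]>30]; print(len(P),np.percentile(P,[1,50,99],axis=0).round(1))
for u,v in ((376,178),(372,156),(257,250)): print((u,v),dpt(c,u,v).round(1))
# jaw/wrench gray points by height
dm=[(u,v,*dpt(c,u,v)) for v in range(105,200) for u in range(265,400)]
dm=np.array(dm); 
q=dm[(dm[:,4]>40)]; print(len(q)); np.save("pics/q.npy",dm)
E
```

```text
((191.1212158203125, 154.08106994628906), (154.6064910888672, 26.987096786499023), 1.7714697122573853)
4090 2875 [[ 609.7 -169.5   34.1]
 [ 623.9 -103.9   35.6]
 [ 638.7  -41.3   37.1]]
handle x=a y+b [-1.31872497e-01  6.09241756e+02] dir 7.5123899225747595
311 [[604.8 -21.6  30.8]
 [614.6 -11.1  39.9]
 [627.    2.2  45.6]]
497 [[594.6  29.5  36.7]
 [607.6  42.2  38. ]
 [627.4  63.2  39.2]]
(376, 178) [612.2  47.8  50. ]
(372, 156) [599.4  42.3  38.4]
(257, 250) [567.8 -47.8 162.5]
575
```

View pics/w1crop.png

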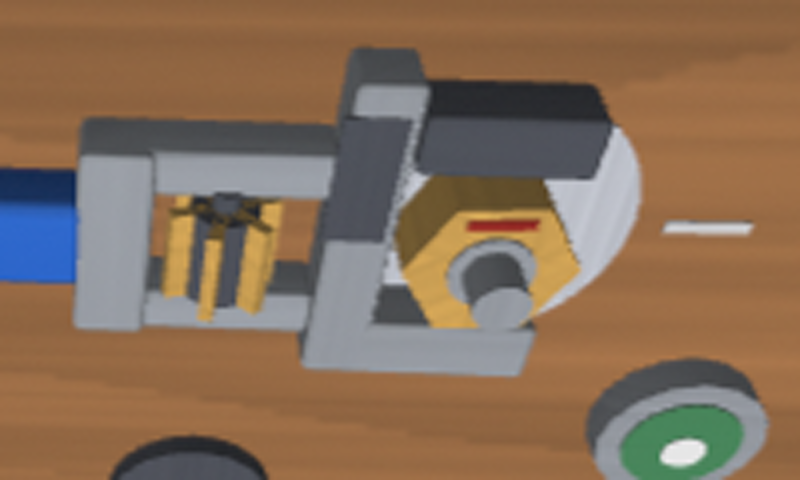

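drive_tool(series=[-1,0,0,0,1,-4,0,-1,0,0,0,1,-8,0,-1,0,0,0,1,-12,0,-1,0,0,0,1,-12,0])

```text
time: 3.0
eef_pos: [568.8, -52.4, 176.6]
ee_rot: [-175.2, 36.1, -172.7]
force: [0.3, -0.5, 0.0]
grip_width: 0.002
```

```bash
python3 - <<'E'
from station import arm
o=arm.get_obs();print(o["time"],o["qpos"].round(1),o["eef_pos"],o["ee_rot"],[a for a in dir(arm) if a[0]!='_'])
E
```

```text
3.0 [ 35.6  25.8 -40.5 129.7 116.9  16.6 -13.6] [568.8388884  -52.42370231 176.58032879] [-175.24090132   36.0604257  -172.65125678] ['PlanningError', 'camera', 'close_job', 'get_obs', 'nose_length']
```

drive_tool(series=[-1,5,3,-8,0,-1,0,-1,10,6,-18,0,-2,0,-1,15,8,-28,0,-3,0,-1,20,10,-38,0,-3,0,-1,20,10,-38,0,-3,0])

```text
time: 3.62
eef_pos: [588.5, -42.4, 137.4]
ee_rot: [-174.9, 38.8, -172.4]
force: [-0.7, -0.3, -0.2]
grip_width: 0.001
```

```bash
python3 - <<'E'
from station import arm
o=arm.get_obs();print(o["time"],o["qpos"].round(1),o["eef_pos"],o["ee_rot"])
E
```

```text
3.625 [ 38.6  36.4 -46.9 129.5 129.5  28.1 -21.8] [588.53348209 -42.36633644 137.37118826] [-174.86290315   38.82983047 -172.43980229]
```

drive_tool(series=[-1,5,1,-10,0,0,0,-1,10,2,-20,0,0,0,-1,15,4,-30,0,0,0,-1,16,4,-35,0,0,0])

```text
time: 4.12
eef_pos: [604.5, -38.2, 102.0]
ee_rot: [-174.9, 38.9, -172.4]
force: [-0.5, -0.4, -0.0]
grip_width: -0.002
```

```bash
cat > snap.py <<'E'
import sys
from station import arm
from h import *
o=arm.get_obs();print(o["time"],o["qpos"].round(1),o["eef_pos"].round(1),o["ee_rot"].round(1),o["force"].round(1))
k=sys.argv[1]
c=arm.camera("wrist"); np.savez(f"pics/w{k}.npz",**c)
im=c["frame"][:,:,::-1]
cv2.imwrite(f"pics/w{k}.png",cv2.resize(im,None,fx=1.5,fy=1.5,interpolation=cv2.INTER_CUBIC))
E
python3 snap.py 2
```

```text
4.125 [ 37.1  42.9 -46.3 127.6 133.3  32.5 -22.8] [604.5 -38.2 102. ] [-174.9   38.9 -172.4] [-0.5 -0.4 -0. ]
```

View pics/w2.png

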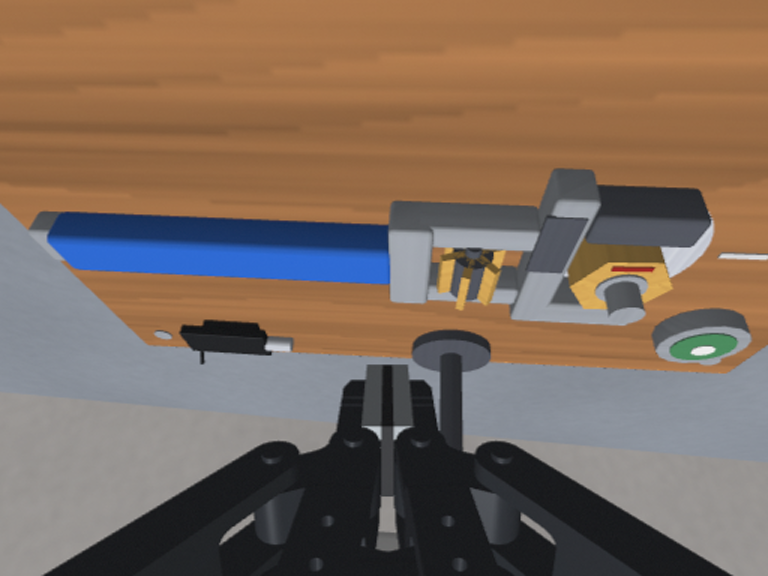

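```bash
python3 - <<'E'
from h import *
c=load("w2")
from scipy.spatial.transform import Rotation as Ro
R=Ro.from_euler("xyz",[-174.9,38.9,-172.4],degrees=True).as_matrix(); print(R.round(2))
T=np.array([604.5,-38.2,102.])
for u in range(222,300,4):
    for v in (246,252,262): 
        p=dpt(c,u,v); print((u,v),p.round(1),(R.T@(p-T)).round(1)) if abs(p[2]-90)<40 else 0
im=c["frame"][:,:,::-1]; h=cv2.cvtColor(im,cv2.COLOR_BGR2HSV)
mask=cv2.inRange(h,(12,140,140),(28,255,255))
x0,y0=290,160
ys,xs=np.nonzero(mask[y0:212,x0:338]); P=np.array([dpt(c,u+x0,v+y0) for u,v in zip(xs,ys)])
P=P[P[:,2]>30]; print(len(P),np.percentile(P,[1,50,99],axis=0).round(1)); print(P[P[:,2]>43].round(1)[::4])
print(dpt(c,416,210))
E
```

```text
[[-0.77 -0.08  0.63]
 [-0.1   0.99 -0.01]
 [-0.63 -0.07 -0.78]]
(230, 262) [605.9 -50.5  90.7] [  7.3 -11.6   9.8]
(234, 262) [605.1 -48.7  90.8] [ 7.7 -9.7  9.1]
(238, 262) [606.3 -46.9  90.2] [ 6.9 -8.  10.3]
(242, 262) [604.4 -45.1  90.7] [ 7.9 -6.1  8.8]
(246, 246) [607.9 -44.   81.5] [10.9 -4.6 18.1]
(246, 252) [603.8 -43.8  86.1] [11.1 -4.4 11.9]
(246, 262) [598.6 -43.4  92.6] [10.9 -4.1  3.6]
(250, 246) [607.3 -42.1  81.5] [11.1 -2.7 17.6]
(250, 252) [603.1 -42.   86.2] [11.4 -2.5 11.4]
(250, 262) [598.2 -41.7  92.6] [11.1 -2.4  3.3]
(254, 246) [607.  -40.2  81.4] [11.2 -0.8 17.5]
(254, 252) [602.7 -40.2  86.1] [11.5 -0.7 11.2]
(254, 262) [598.1 -40.   92.5] [11.1 -0.7  3.3]
(258, 246) [606.6 -38.4  81.4] [11.3  1.1 17.3]
(258, 252) [604.1 -38.3  85.4] [10.7  1.1 12.7]
(258, 262) [598.5 -38.3  92.2] [10.8  1.1  3.8]
(262, 246) [606.5 -36.5  81.3] [11.3  3.  17.4]
(262, 252) [603.1 -36.6  85.6] [11.2  2.9 11.8]
(262, 262) [597.9 -36.6  92.2] [11.1  2.8  3.4]
(266, 246) [606.5 -34.6  81.1] [11.2  4.8 17.4]
(266, 252) [603.4 -34.7  85.3] [10.9  4.7 12.3]
(266, 262) [597.5 -34.9  
[... 290 characters left out ...]
 [ 7.1 11.9 10. ]
(286, 262) [604.3 -25.3  88.8] [ 7.1 13.7 10. ]
537 [[604.8 -21.7  31. ]
 [614.  -10.9  40. ]
 [627.5   1.9  45.2]]
[[465.9 -45.2 140.9]
 [606.8 -14.1  44.6]
 [606.2 -12.1  44.8]
 [606.9 -12.5  45. ]
 [608.3 -12.7  44.7]
 [609.5 -12.5  44.6]
 [609.8 -13.   45.1]
 [611.5 -13.2  44.7]
 [613.4 -13.3  44.1]
 [612.5 -11.3  44.4]
 [613.7 -11.6  44.4]
 [613.6 -11.6  45.1]
 [615.4 -11.8  44.7]
 [616.2 -12.2  44.9]
 [616.7 -12.6  45.3]
 [619.4 -12.6  44.3]
 [620.5 -12.4  44.3]
 [621.7 -12.1  44.2]
 [623.5 -12.4  43.8]
 [621.1 -10.6  45.1]
 [623.2 -11.3  44.5]
 [624.2 -11.6  44.7]
 [625.4 -12.   44.7]
 [627.9 -12.7  44. ]
 [626.5 -10.6  44.5]]
[611.38173034  45.70416611  50.03859034]
```

drive_tool(series=[-1,0,12,-15,0,0,0,-1,0,12,-30,0,0,0,-1,0,12,-35,0,0,0,-1,0,16,-35,0,0,0,-1,0,18,-35,0,0,0])

```text
time: 4.8
eef_pos: [604.6, -20.2, 68.6]
ee_rot: [-174.8, 38.9, -172.4]
force: [-0.8, -1.2, -0.3]
grip_width: 0.0
```

```bash
python3 snap.py 3
```

```text
4.8 [ 34.9  48.6 -46.5 127.5 136.5  38.4 -25.1] [604.6 -20.2  68.6] [-174.8   38.9 -172.4] [-0.8 -1.2 -0.3]
```

View pics/w3.png

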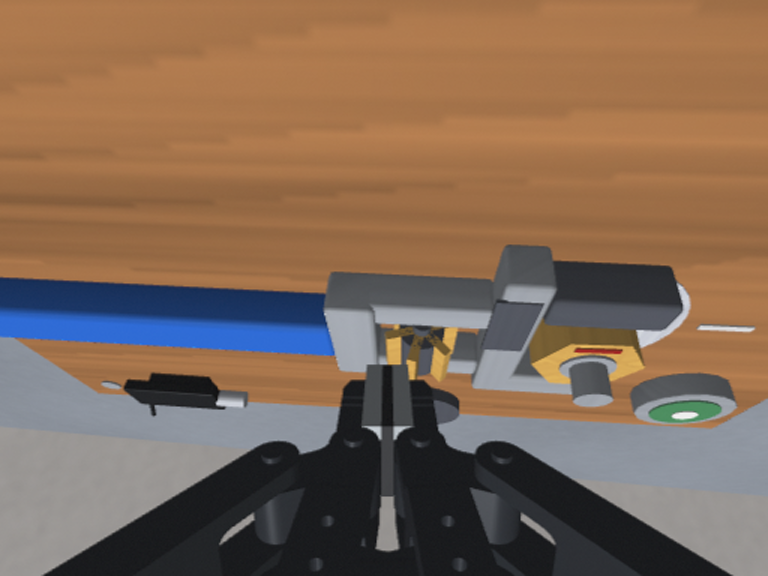

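drive_tool(series=[-1,0,0,-2,0,0,0,-1,0,3,-2,0,0,0,-1,0,3,-2,0,0,0])

```text
time: 5.22
eef_pos: [604.8, -18.3, 66.2]
ee_rot: [-174.7, 38.9, -172.4]
force: [0.2, -2.6, 0.5]
grip_width: -0.001
```

```bash
python3 snap.py 4
```

```text
5.225 [ 34.5  49.  -46.5 127.5 136.5  38.9 -25.3] [604.8 -18.3  66.2] [-174.7   38.9 -172.4] [ 0.2 -2.6  0.5]
```

View pics/w4.png

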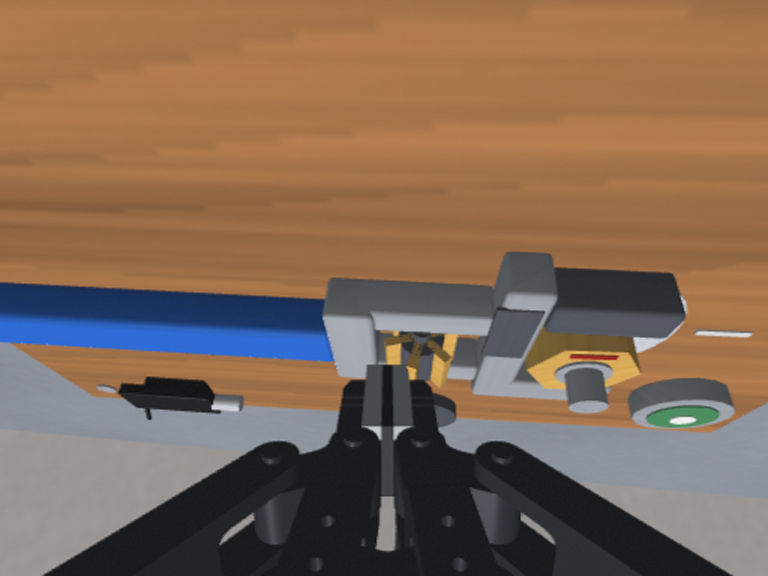

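drive_tool(series=[-1,0,3,0,0,0,0,-1,0,5,0.5,0,0,0,-1,0,7,2,0,0,0,-1,-0.5,9,3,0,0,0,-1,-1,11,4,0,0,0])

```text
time: 5.9
eef_pos: [602.9, -4.8, 70.0]
ee_rot: [-175.0, 38.9, -172.3]
force: [-0.6, 0.3, -0.5]
grip_width: 0.0
```

```bash
python3 snap.py 5
```

```text
5.9 [ 33.2  48.5 -47.  127.8 135.2  39.4 -25.5] [602.9  -4.8  70. ] [-175.    38.9 -172.3] [-0.6  0.3 -0.5]
```

View pics/w5.png

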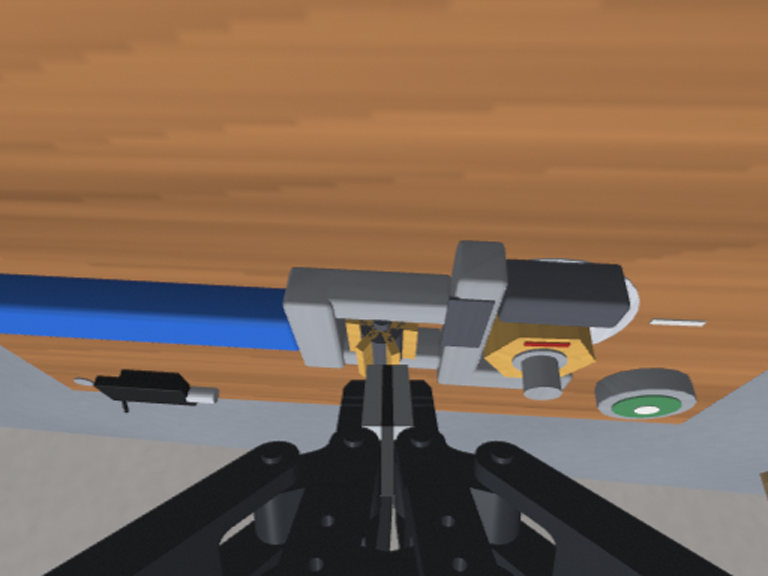

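drive_tool(series=[-1,0,0,8,0,0,0,-1,1,-20,8,0,0,0,-1,1,-20,-4,0,0,0,-1,1,-14,-4,0,0,0,-1,1,-10,-4,0,0,0])

```text
time: 6.58
eef_pos: [604.2, -18.1, 65.6]
ee_rot: [-174.6, 38.9, -172.5]
force: [-3.3, -8.2, 7.4]
grip_width: -0.0
```

drive_tool(series=[-1,0,2,0,0,0,0,-1,0,4,0.5,0,0,0,-1,0,6,2,0,0,0,-1,-0.5,8,3,0,0,0,-1,-1,11,4,0,0,0])

```text
time: 7.2
eef_pos: [603.1, -3.8, 70.0]
ee_rot: [-174.9, 38.9, -172.3]
force: [-0.2, -0.4, -0.7]
grip_width: 0.005
```

```bash
python3 snap.py 6
```

```text
7.2 [ 33.1  48.5 -47.1 127.8 135.   39.6 -25.5] [603.1  -3.8  70. ] [-174.9   38.9 -172.3] [-0.2 -0.4 -0.7]
```

View pics/w6.png

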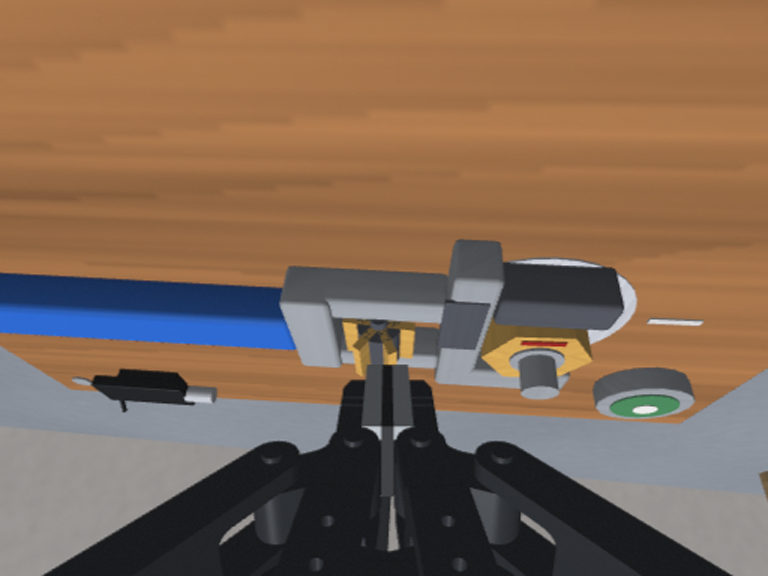

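```bash
cat > jaw.py <<'E'
import sys
from h import *
def meas(k):
    c=load(k); im=c["frame"][:,:,::-1]; H,W=im.shape[:2]
    v,u=np.mgrid[0:H,0:W]; d=c["depth"]
    P=np.stack([(u-c["cx"])/c["fx"]*d,(v-c["cy"])/c["fy"]*d,d],-1).reshape(-1,3)-c["t"]
    P=(P@c["R"]).reshape(H,W,3)
    g=cv2.cvtColor(im,cv2.COLOR_BGR2HSV)
    # wrench frame approx: nut origin, yaw
    w=np.array([-.105,.9945]); n=np.array([-w[1],w[0]])  # wrench x, y(left)
    q=P[...,:2]-np.array([612.,48.]); X=q@w; Y=q@n; Z=P[...,2]
    top=(abs(Z-36)<2.0)&(v<260)
    dark=top&(g[...,2]<85)&(g[...,1]<70)
    jw=dark&(X>-15)&(X<25)&(Y>8)&(Y<45)
    grey=top&(g[...,2]>110)&(g[...,1]<70)&(X>-15)&(X<25)&(Y<-8)&(Y>-40)
    r=lambda m,a:np.percentile(a[m],[3,50,97]).round(1) if m.sum()>5 else None
    print(k,jw.sum(),"jawY",r(jw,Y),"jawX",r(jw,X),"fixed",grey.sum(),r(grey,Y))
    hd=top&(g[...,2]>80)&(g[...,1]<70)&(X<-15)&(X>-45); print("  head X",r(hd,X),"Y",r(hd,Y))
    # jaw inner edge slope
    if jw.sum()>20:
        xs=[];ys=[]
        for x in np.arange(-10,15,3):
            m=jw&(abs(X-x)<1.5)
            if m.sum()>3: xs.append(x);ys.append(np.percentile(Y[m],4))
        print("  inner edge Y(X)",np.polyfit(xs,ys,1).round(3))
for k in sys.argv[1:]: meas(k)
E
python3 jaw.py w2 w3 w4 w5 w6
python3 - <<'E'
from h import *
a=[load(k)["frame"][150:275,280:450,::-1] for k in("w5","w6")]
cv2.imwrite("pics/cmp56.png",cv2.resize(np.hstack(a),None,fx=2.3,fy=2.3,interpolation=cv2.INTER_CUBIC))
E
```

```text
w2 161 jawY [35.2 36.2 37.3] jawX [-14.   -0.8  12.9] fixed 337 [-31.3 -25.2 -18.7]
  head X [-38.6 -29.  -16.4] Y [-27.8  18.6  42.6]
  inner edge Y(X) [3.0000e-02 3.4967e+01]
w3 206 jawY [35.1 36.2 37.4] jawX [-13.9  -0.5  12.8] fixed 166 [-28.  -23.3 -17.8]
  head X [-37.5 -28.9 -16.4] Y [-27.3  20.5  42.8]
  inner edge Y(X) [-2.3000e-02  3.5336e+01]
w4 224 jawY [34.7 35.6 36.8] jawX [-13.7   0.2  14.8] fixed 68 [-22.7 -20.3 -17.6]
  head X [-37.7 -27.5 -16.4] Y [-21.9  21.4  42.5]
  inner edge Y(X) [-7.0000e-03  3.4816e+01]
w5 217 jawY [33.  34.2 35.3] jawX [-14.    0.8  14.8] fixed 246 [-31.  -24.5 -18.7]
  head X [-36.1 -26.7 -16.3] Y [-27.8  19.   42.2]
  inner edge Y(X) [-1.5000e-02  3.3286e+01]
w6 211 jawY [30.9 32.1 33.2] jawX [-14.1   0.7  15.8] fixed 254 [-31.2 -24.  -18.9]
  head X [-36.1 -26.7 -16.3] Y [-27.7  19.   42.3]
  inner edge Y(X) [-1.2000e-02  3.1228e+01]
```

View pics/cmp56.png

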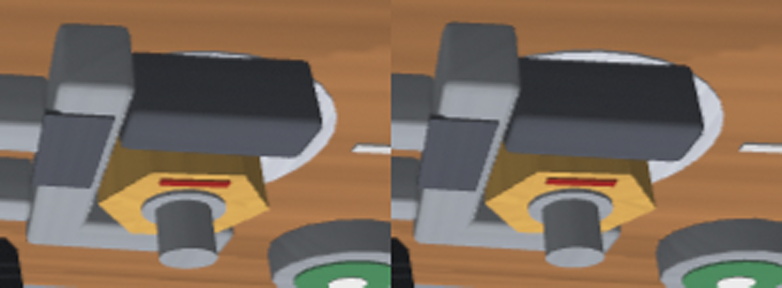

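drive_tool(series=[-1,0,0,8,0,0,0,-1,1,-20,8,0,0,0,-1,1,-20,-4,0,0,0,-1,1,-14,-4,0,0,0,-1,1,-10,-4,0,0,0])

```text
time: 7.88
eef_pos: [604.4, -17.2, 65.7]
ee_rot: [-174.6, 38.9, -172.5]
force: [-2.6, -7.1, 5.5]
grip_width: 0.004
```

drive_tool(series=[-1,0,2,0,0,0,0,-1,0,4,0.5,0,0,0,-1,0,6,2,0,0,0,-1,-0.5,8,3,0,0,0,-1,-1,11,4,0,0,0])

```text
time: 8.5
eef_pos: [603.2, -3.6, 69.8]
ee_rot: [-174.9, 38.9, -172.4]
force: [-0.5, 0.6, -1.0]
grip_width: -0.001
```

```bash
python3 snap.py 7; python3 jaw.py w7
```

```text
8.5 [ 33.   48.6 -47.1 127.7 134.9  39.8 -25.4] [603.2  -3.6  69.8] [-174.9   38.9 -172.4] [-0.5  0.6 -1. ]
w7 204 jawY [29.8 30.9 31.9] jawX [-13.7   1.1  15.1] fixed 245 [-30.1 -24.1 -18. ]
  head X [-36.5 -26.8 -16.3] Y [-27.1  19.4  43. ]
  inner edge Y(X) [-1.200e-02  2.929e+01]
```

drive_tool(series=[-1,0,0,8,0,0,0,-1,1,-20,8,0,0,0,-1,1,-20,-4,0,0,0,-1,1,-14,-4,0,0,0,-1,1,-10,-4,0,0,0])

```text
time: 9.18
eef_pos: [604.3, -17.4, 65.6]
ee_rot: [-174.5, 38.9, -172.6]
force: [-5.1, -9.7, 8.0]
grip_width: 0.001
```

drive_tool(series=[-1,0,2,0,0,0,0,-1,0,4,0.5,0,0,0,-1,0,6,2,0,0,0,-1,-0.5,8,3,0,0,0,-1,-1,11,4,0,0,0])

```text
time: 9.8
eef_pos: [603.1, -2.3, 69.8]
ee_rot: [-174.9, 38.9, -172.4]
force: [-0.7, -0.4, 0.8]
grip_width: -0.006
```

```bash
python3 snap.py 8; python3 jaw.py w8
```

```text
9.8 [ 32.9  48.6 -47.2 127.7 134.8  39.9 -25.4] [603.1  -2.3  69.8] [-174.9   38.9 -172.4] [-0.7 -0.4  0.8]
w8 213 jawY [29.3 30.9 32. ] jawX [-14.2  -0.5  14.2] fixed 246 [-28.6 -22.5 -15.7]
  head X [-37.8 -27.3 -16.4] Y [-25.3  20.1  44. ]
  inner edge Y(X) [-4.0000e-03  2.9514e+01]
```

View pics/w8.png

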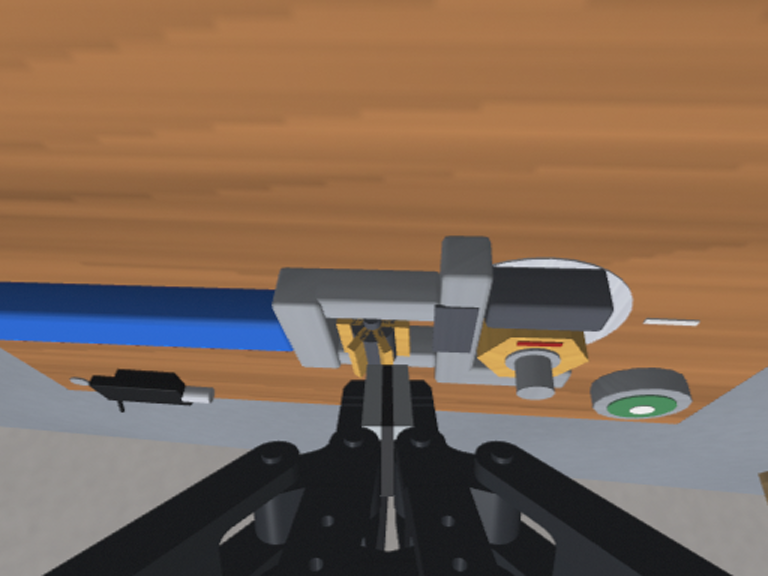

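drive_tool(series=[-1,0,0,8,0,0,0,-1,1,-20,8,0,0,0,-1,1,-20,-4,0,0,0,-1,1,-14,-4,0,0,0,-1,1,-10,-4,0,0,0])

```text
time: 10.48
eef_pos: [604.5, -16.0, 65.7]
ee_rot: [-174.5, 38.9, -172.6]
force: [-2.5, -9.1, 6.5]
grip_width: -0.005
```

drive_tool(series=[-1,0,2,0,0,0,0,-1,0,4,0.5,0,0,0,-1,0,6,2,0,0,0])

```text
time: 10.85
eef_pos: [604.2, -12.9, 66.8]
ee_rot: [-174.4, 38.8, -172.7]
force: [-0.1, -13.9, -4.8]
grip_width: -0.001
```

```bash
python3 snap.py 9; python3 jaw.py w9
```

```text
10.85 [ 33.5  48.9 -46.7 127.6 135.1  40.  -25.2] [604.2 -12.9  66.8] [-174.4   38.8 -172.7] [ -0.1 -13.9  -4.8]
w9 208 jawY [29.3 30.6 31.8] jawX [-14.2  -0.6  13.8] fixed 134 [-23.6 -19.5 -15.4]
  head X [-40.7 -27.8 -16.5] Y [-22.3  21.1  44.5]
  inner edge Y(X) [ 0.042 29.634]
```

View pics/w9.png

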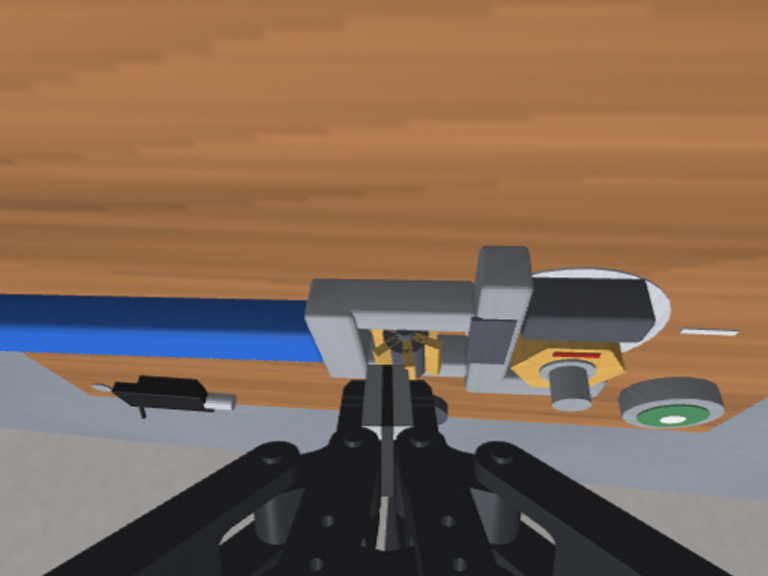

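drive_tool(series=[-1,0,2,0.5,0,0,0,-1,0,4,1,0,0,0,-1,0,5,1.5,0,0,0])

```text
time: 11.28
eef_pos: [604.0, -11.2, 67.2]
ee_rot: [-174.1, 38.7, -172.9]
force: [0.2, -18.8, -7.2]
grip_width: 0.002
```

```bash
python3 snap.py 10; python3 jaw.py w10
```

```text
11.275 [ 33.   48.8 -46.7 127.6 134.4  40.4 -25.3] [604.  -11.2  67.2] [-174.1   38.7 -172.9] [  0.2 -18.8  -7.2]
w10 217 jawY [29.4 30.5 31.8] jawX [-14.3  -0.6  13.9] fixed 158 [-24.2 -19.9 -15.2]
  head X [-41.7 -27.9 -16.5] Y [-22.8  21.   44.5]
  inner edge Y(X) [ 0.043 29.7  ]
```

drive_tool(series=[-1,0,-5,0,0,0,0,-1,0,-8,8,0,0,0,-1,0,-12,30,0,0,0,-1,-5,-12,50,0,0,0,-1,-10,-12,55,0,0,0])

```text
time: 11.95
eef_pos: [594.5, -12.6, 125.9]
ee_rot: [-174.8, 39.0, -172.3]
force: [-0.3, -0.3, -0.0]
grip_width: 0.004
```

```bash
python3 snap.py 11; python3 jaw.py w11;python3 - <<'E'
from h import *
cv2.imwrite("pics/c11.png",cv2.resize(load("w11")["frame"][100:240,250:450,::-1],None,fx=4,fy=4,interpolation=cv2.INTER_CUBIC))
E
```

```text
11.95 [ 35.2  39.2 -48.2 129.1 128.3  32.7 -22.4] [594.5 -12.6 125.9] [-174.8   39.  -172.3] [-0.3 -0.3 -0. ]
w11 154 jawY [29.2 30.6 31.8] jawX [-13.6   0.5  14.6] fixed 360 [-28.6 -23.4 -15.3]
  head X [-37.6 -27.3 -16.4] Y [-26.3  18.1  44. ]
  inner edge Y(X) [-0.16  28.484]
```

View pics/c11.png

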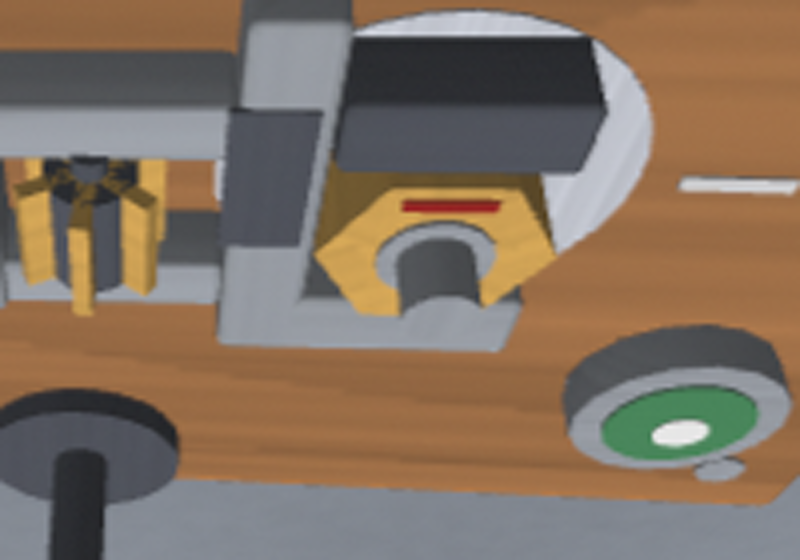

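```bash
cat > jaw2.py <<'E'
import sys
from h import *
for k in sys.argv[1:]:
    c=load(k); im=c["frame"][:,:,::-1]; H,W=im.shape[:2]
    v,u=np.mgrid[0:H,0:W]; d=c["depth"]
    P=np.stack([(u-c["cx"])/c["fx"]*d,(v-c["cy"])/c["fy"]*d,d],-1).reshape(-1,3)-c["t"]
    P=(P@c["R"]).reshape(H,W,3); g=cv2.cvtColor(im,cv2.COLOR_BGR2HSV)
    w=np.array([-.105,.9945]); n=np.array([-w[1],w[0]])
    q=P[...,:2]-np.array([612.,48.]); X=q@w; Y=q@n; Z=P[...,2]
    top=(abs(Z-36)<1.2)&(v<260)&(g[...,1]<100)
    for nm,m in (("jaw",top&(Y>5)&(Y<50)&(X>-12)&(X<20)),("fix",top&(Y<-5)&(Y>-40)&(X>-12)&(X<20))):
        xs,lo,hi=[],[],[]
        for x in np.arange(-10,14,3):
            mm=m&(abs(X-x)<1.5)
            if mm.sum()>5: xs.append(x);lo.append(np.percentile(Y[mm],2));hi.append(np.percentile(Y[mm],98))
        print(k,nm,m.sum(),"lo",np.polyfit(xs,lo,1).round(3),"hi",np.polyfit(xs,hi,1).round(3), "V",np.median(g[...,2][m]))
    b=(abs(Z-38)<1)&(g[...,1]>120)&(abs(X)<25)&(abs(Y)<25); print("  nut",np.percentile(X[b],[1,99]).round(1),np.percentile(Y[b],[1,99]).round(1), b.sum())
E
python3 jaw2.py w2 w8 w11
```

```text
w2 jaw 979 lo [-0.044 23.869] hi [-1.6000e-02  3.6483e+01] V 97.0
w2 fix 273 lo [ -0.078 -31.627] hi [ -0.542 -22.092] V 171.0
  nut [-18.7  15.1] [-14.6  17.5] 1045
w8 jaw 954 lo [ 0.032 18.178] hi [2.8000e-02 3.1088e+01] V 96.0
w8 fix 192 lo [  0.337 -26.599] hi [  0.197 -19.376] V 170.0
  nut [-18.5  15.2] [-13.7  17.6] 999
w11 jaw 816 lo [ 0.07  17.556] hi [ 0.036 30.831] V 93.0
w11 fix 297 lo [-2.3000e-02 -2.8678e+01] hi [ -0.13  -20.643] V 164.0
  nut [-18.3  15.4] [-14.1  17.6] 894
```

```bash
python3 - <<'E'
from h import *
for k in("w2","w5","w8","w11"):
    c=load(k); im=c["frame"][:,:,::-1]; H,W=im.shape[:2]
    v,u=np.mgrid[0:H,0:W]; d=c["depth"]
    P=np.stack([(u-c["cx"])/c["fx"]*d,(v-c["cy"])/c["fy"]*d,d],-1).reshape(-1,3)-c["t"]
    P=(P@c["R"]); g=cv2.cvtColor(im,cv2.COLOR_BGR2HSV).reshape(-1,3)
    m=(g[:,1]>130)&(g[:,2]>90)&(abs(P[:,0]-616)<9)&(abs(P[:,1]+9)<17)&(P[:,2]>38)&(P[:,2]<47)&(v.ravel()<245)
    Q=P[m]; s=Q[:,1]+.105*(Q[:,0]-616)
    for z0 in (39,41,43,44.5):
        mm=abs(Q[:,2]-z0)<1; hst,e=np.histogram(s[mm],bins=np.arange(-24,10,1)); print(k,z0,{int(a):int(b) for a,b in zip(e,hst) if b>2})
E
```

```text
w2 39 {-6: 12, -5: 9, -4: 5}
w2 41 {-6: 8, -5: 18, -4: 26, -3: 21, -2: 16, -1: 14, 0: 7}
w2 43 {-4: 4, -3: 8, -2: 10}
w2 44.5 {-15: 8, -14: 17, -13: 22, -12: 21, -11: 15}
w5 39 {}
w5 41 {-13: 9, -12: 13, -11: 11, -10: 4, -6: 4, -5: 4}
w5 43 {-16: 6, -15: 13, -14: 23, -13: 14, -12: 7, -5: 6, -4: 7, -3: 11, -2: 3}
w5 44.5 {-15: 3, -14: 3, -13: 3, -5: 9, -4: 7, -3: 6}
w8 39 {}
w8 41 {-13: 11, -12: 14, -11: 11, -10: 11}
w8 43 {-16: 7, -15: 8, -14: 21, -13: 17, -12: 10, -11: 4, -5: 9, -4: 10, -3: 11, -2: 8, -1: 3}
w8 44.5 {-15: 3, -14: 6, -13: 6, -5: 5, -4: 9}
w11 39 {-20: 5, -19: 11, -18: 16, -17: 17, -16: 18, -15: 10, -14: 4, -13: 3, -3: 6, -2: 12, -1: 10, 0: 12, 1: 11, 2: 8, 3: 5, 4: 6}
w11 41 {-1: 11, 0: 16, 1: 14, 2: 11, 3: 7, 4: 3}
w11 43 {-9: 5, -8: 6}
w11 44.5 {-11: 7, -10: 14, -9: 18, -8: 17, -7: 14, -6: 7}
```

drive_tool(series=[-1,3,-10,-15,0,0,0,-1,6,-14,-30,0,0,0,-1,10,-14,-45,0,0,0,-1,10,-14,-45,0,0,0])

```text
time: 12.5
eef_pos: [603.4, -27.7, 77.7]
ee_rot: [-175.0, 38.7, -172.5]
force: [-0.3, 0.5, -0.0]
grip_width: 0.001
```

drive_tool(series=[-1,1,1,-10,0,0,0,-1,1,8,-10.5,0,0,0,-1,1,13,-10.5,0,0,0,-1,1,17,-9.5,0,0,0,-1,1,20,-8.5,0,0,0])

```text
time: 13.12
eef_pos: [605.5, -7.7, 71.4]
ee_rot: [-174.8, 38.9, -172.4]
force: [-0.8, 1.3, 0.1]
grip_width: -0.0
```

```bash
python3 snap.py 12; python3 jaw2.py w12
```

```text
13.125 [ 33.7  48.5 -47.2 127.5 134.8  39.2 -24.8] [605.5  -7.7  71.4] [-174.8   38.9 -172.4] [-0.8  1.3  0.1]
w12 jaw 996 lo [ 0.092 17.934] hi [ 0.042 31.03 ] V 97.0
w12 fix 193 lo [  0.476 -25.505] hi [  0.11  -19.184] V 171.0
  nut [-18.3  15.1] [-14.4  17.6] 1047
```

View pics/w12.png

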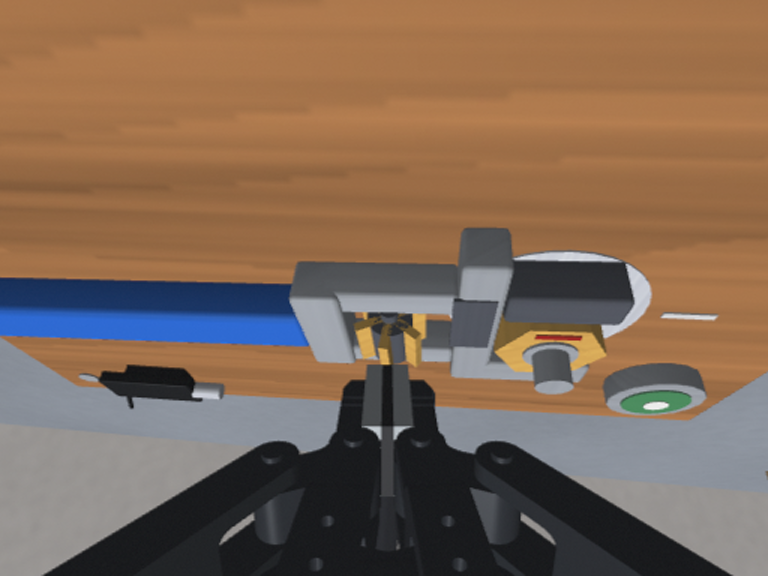

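drive_tool(series=[-1,0,0,6,0,0,0,-1,0,-20,6,0,0,0,-1,0,-20,-5,0,0,0,-1,0,-12,-5,0,0,0,-1,0,-7,-5,0,0,0])

```text
time: 13.8
eef_pos: [604.8, -15.9, 65.3]
ee_rot: [-174.7, 38.8, -172.5]
force: [-2.7, -8.9, 1.0]
grip_width: 0.001
```

drive_tool(series=[-1,0,2,0,0,0,0,-1,0,3,0,0,0,0])

```text
time: 14.05
eef_pos: [604.8, -15.4, 65.3]
ee_rot: [-174.5, 38.8, -172.5]
force: [-5.2, -9.4, 2.3]
grip_width: 0.002
```

```bash
python3 snap.py 13; python3 jaw2.py w13
```

```text
14.05 [ 34.2  49.3 -46.9 127.4 135.7  39.7 -24.8] [604.8 -15.4  65.3] [-174.5   38.8 -172.5] [-5.2 -9.4  2.3]
w13 jaw 968 lo [ 0.094 17.968] hi [ 0.037 30.876] V 98.0
w13 fix 24 lo [  1.048 -10.475] hi [ 0.935 -9.352] V 168.0
  nut [-18.7  15.1] [-14.1  17.6] 1013jaw2.py:16: RankWarning: Polyfit may be poorly conditioned
  print(k,nm,m.sum(),"lo",np.polyfit(xs,lo,1).round(3),"hi",np.polyfit(xs,hi,1).round(3), "V",np.median(g[...,2][m]))
jaw2.py:16: RankWarning: Polyfit may be poorly conditioned
  print(k,nm,m.sum(),"lo",np.polyfit(xs,lo,1).round(3),"hi",np.polyfit(xs,hi,1).round(3), "V",np.median(g[...,2][m]))
```

View pics/w13.png

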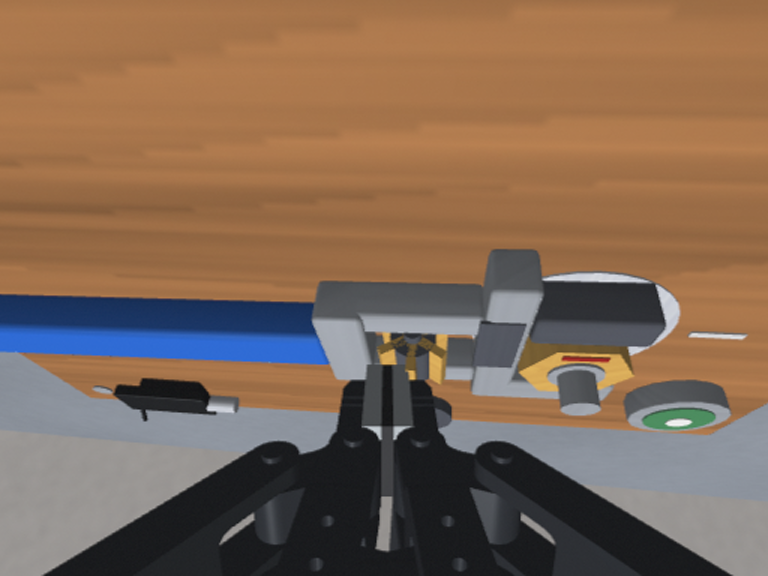

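drive_tool(series=[-1,0,4,0,0,0,0,-1,0,6,0,0,0,0,-1,0,6,0,0,0,0])

```text
time: 14.48
eef_pos: [605.0, -13.0, 65.4]
ee_rot: [-174.2, 38.8, -172.7]
force: [-8.8, -16.2, 7.9]
grip_width: 0.003
```

```bash
python3 snap.py 14; python3 jaw.py w14; python3 jaw2.py w14 2>/dev/null
```

```text
14.475 [ 33.5  49.3 -46.9 127.5 135.1  40.5 -25. ] [605.  -13.   65.4] [-174.2   38.8 -172.7] [ -8.8 -16.2   7.9]
w14 209 jawY [28.9 30.5 31.9] jawX [-14.    0.1  13.7] fixed 66 [-21.2 -16.6 -15. ]
  head X [-36.9 -27.6 -16.5] Y [-19.9  21.8  44.5]
  inner edge Y(X) [ 0.04  29.555]
w14 jaw 990 lo [ 0.037 18.251] hi [2.7000e-02 3.0926e+01] V 98.0
w14 fix 31 lo [  1.022 -10.217] hi [ 0.881 -8.805] V 170.0
  nut [-18.5  15.3] [-13.9  17.6] 1029
```

drive_tool(series=[-1,0,-8,1,0,0,0,-1,0,-8,3,0,0,0,-1,0,0,3,0,0,0,-1,0,3,3,0,0,0,-1,0,3,3,0,0,0])

```text
time: 15.15
eef_pos: [605.4, -9.0, 68.3]
ee_rot: [-174.3, 38.8, -172.7]
force: [-4.2, -14.8, 1.1]
grip_width: -0.002
```

```bash
python3 snap.py 15; python3 jaw.py w15; python3 jaw2.py w15 2>/dev/null;  python3 - <<'E'
from h import *
a=load("w14")["frame"][200:260,200:320,::-1];b=load("w15")["frame"][200:260,200:320,::-1]
cv2.imwrite("pics/c15.png",cv2.resize(np.vstack([a,b]),None,fx=5,fy=5,interpolation=cv2.INTER_CUBIC))
E
```

```text
15.15 [ 33.2  48.9 -47.  127.4 134.5  40.3 -25. ] [605.4  -9.   68.3] [-174.3   38.8 -172.7] [ -4.2 -14.8   1.1]
w15 206 jawY [29.3 30.5 31.8] jawX [-13.8  -0.3  13.7] fixed 247 [-28.1 -22.1 -15.4]
  head X [-36.9 -27.4 -16.5] Y [-25.2  20.5  44.4]
  inner edge Y(X) [2.3000e-02 2.9646e+01]
w15 jaw 995 lo [ 0.074 18.351] hi [ 0.037 30.895] V 97.0
w15 fix 185 lo [  0.028 -27.996] hi [ -0.327 -22.34 ] V 172.0
  nut [-18.3  15.4] [-14.3  17.7] 1052
```

View pics/c15.png

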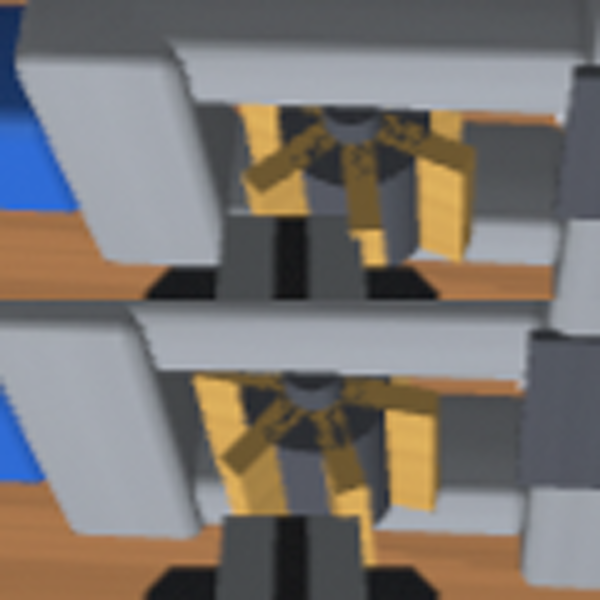

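drive_tool(series=[-1,0,2,0.5,0,0,0,-1,0,4,1,0,0,0,-1,0,5,1.5,0,0,0])

```text
time: 15.58
eef_pos: [605.3, 4.0, 70.9]
ee_rot: [-175.0, 38.9, -172.3]
force: [-0.2, 0.4, -0.3]
grip_width: -0.001
```

```bash
python3 snap.py 16; python3 jaw.py w16; python3 jaw2.py w16 2>/dev/null;  python3 - <<'E'
from h import *
b=load("w16")["frame"][150:270,200:360,::-1]
cv2.imwrite("pics/c16.png",cv2.resize(np.vstack([b]),None,fx=5,fy=5,interpolation=cv2.INTER_CUBIC))
E
```

```text
15.575 [ 32.5  48.8 -47.6 127.5 134.1  40.2 -25. ] [605.3   4.   70.9] [-175.    38.9 -172.3] [-0.2  0.4 -0.3]
w16 185 jawY [29.3 30.6 31.8] jawX [-14.2   0.8  14.2] fixed 254 [-27.7 -22.1 -15.3]
  head X [-36.8 -27.2 -16.4] Y [-25.1  20.2  44.2]
  inner edge Y(X) [ 0.041 29.74 ]
w16 jaw 985 lo [ 0.073 18.193] hi [ 0.061 31.011] V 96.0
w16 fix 192 lo [  0.162 -26.799] hi [  0.214 -18.195] V 169.0
  nut [-18.7  15.3] [-14.5  17.5] 1035
```

View pics/c16.png

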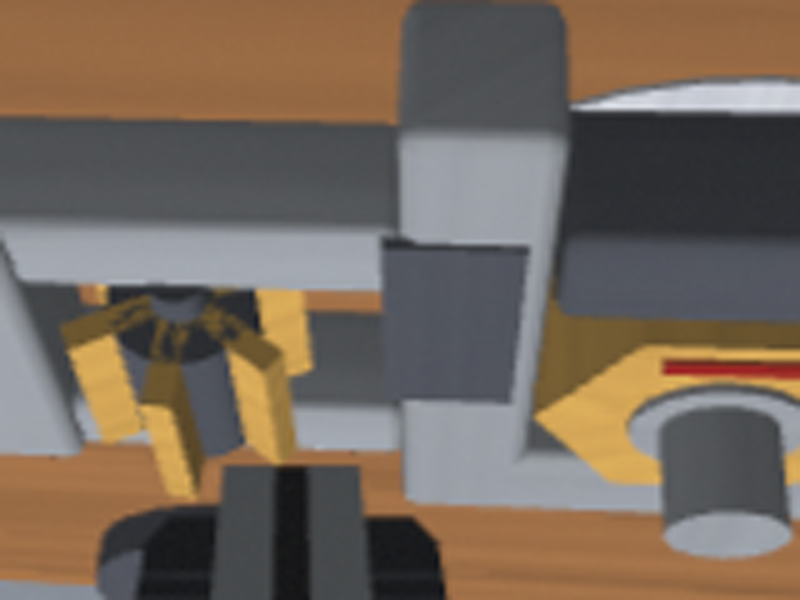

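drive_tool(series=[-1,0,0,6,0,0,0,-1,0,-32,6,0,0,0,-1,0,-32,-4,0,0,0,-1,0,-25,-4,0,0,0,-1,0,-20,-4,0,0,0])

```text
time: 16.25
eef_pos: [605.2, -16.5, 66.6]
ee_rot: [-174.9, 38.9, -172.3]
force: [-1.1, -4.0, -1.1]
grip_width: 0.003
```

```bash
python3 snap.py 17; python3 jaw.py w17;   python3 - <<'E'
from h import *
b=load("w17")["frame"][150:270,200:360,::-1]
cv2.imwrite("pics/c17.png",cv2.resize(np.vstack([b]),None,fx=5,fy=5,interpolation=cv2.INTER_CUBIC))
E
```

```text
16.25 [ 34.9  49.2 -47.1 127.4 136.2  38.9 -24.6] [605.2 -16.5  66.6] [-174.9   38.9 -172.3] [-1.1 -4.  -1.1]
w17 191 jawY [29.5 30.6 31.9] jawX [-13.4   1.3  13.7] fixed 138 [-24.4 -20.  -15.1]
  head X [-37.4 -27.7 -16.5] Y [-23.4  21.3  44.3]
  inner edge Y(X) [2.7000e-02 2.9756e+01]
```

View pics/c17.png

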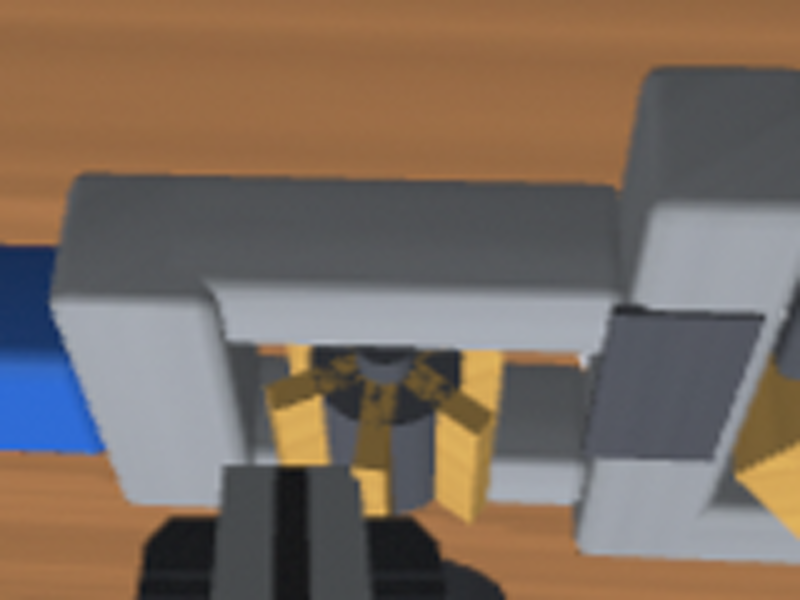

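```bash
cat > rib.py <<'E'
import sys
from h import *
for k in sys.argv[1:]:
    c=load(k); im=c["frame"][:,:,::-1]; H,W=im.shape[:2]
    v,u=np.mgrid[0:H,0:W]; d=c["depth"]
    P=np.stack([(u-c["cx"])/c["fx"]*d,(v-c["cy"])/c["fy"]*d,d],-1).reshape(-1,3)-c["t"]
    P=(P@c["R"]); g=cv2.cvtColor(im,cv2.COLOR_BGR2HSV).reshape(-1,3)
    # end face of worm (-x end) : brass points near x~604-606
    s=P[:,1]+.105*(P[:,0]-616); a=P[:,0]-.105*(P[:,1]+9)
    m=(g[:,1]>110)&(g[:,2]>60)&(g[:,2]<165)&(abs(a-605)<2.5)&(abs(s+9)<14)&(P[:,2]>31)&(P[:,2]<47)&(v.ravel()<250)
    # dark core face
    core=(g[:,1]<90)&(g[:,2]<110)&(abs(a-605)<2.5)&(abs(s+9)<14)&(P[:,2]>31)&(P[:,2]<47)&(v.ravel()<240)
    cy=np.median(s[core]) if core.sum()>5 else -9
    b=(g[:,1]>110)&(abs(P[:,0]-616)<14)&(abs(s+9)<17)&(P[:,2]>34)&(P[:,2]<47)&(v.ravel()<250)
    cy2=(np.percentile(s[b],1)+np.percentile(s[b],99))/2
    for cc in (cy,):
        ang=np.degrees(np.arctan2(s[m]-cc,P[m,2]-33)); r=np.hypot(s[m]-cc,P[m,2]-33)
        h,e=np.histogram(ang[(r>6)&(r<13)],bins=np.arange(-90,91,10)); print(k,m.sum(),core.sum(),round(cc,1),round(cy2,1),dict(zip(e[:-1].astype(int).tolist(),h.tolist())))
        z=np.exp(1j*np.radians(6*ang[(r>6)&(r<13)])).mean(); print("   phase mod 60:",round(np.degrees(np.angle(z))/6,1),round(abs(z),2))
E
python3 rib.py w2 w5 w6 w7 w8 w9 w10 w11 w13 w14 w15 w16 w17
```

```text
w2 155 213 -11.4 -10.9 {-90: 7, -80: 14, -70: 10, -60: 0, -50: 0, -40: 0, -30: 3, -20: 21, -10: 9, 0: 0, 10: 0, 20: 0, 30: 7, 40: 26, 50: 10, 60: 2, 70: 0, 80: 0}
   phase mod 60: -14.0 0.79
w5 253 224 -8.7 -5.8 {-90: 12, -80: 0, -70: 0, -60: 0, -50: 14, -40: 35, -30: 15, -20: 0, -10: 0, 0: 1, 10: 21, 20: 28, 30: 12, 40: 0, 50: 0, 60: 0, 70: 8, 80: 29}
   phase mod 60: 25.1 0.81
w6 270 218 -8.7 -5.5 {-90: 12, -80: 1, -70: 1, -60: 0, -50: 15, -40: 30, -30: 19, -20: 0, -10: 0, 0: 1, 10: 21, 20: 33, 30: 6, 40: 0, 50: 0, 60: 0, 70: 8, 80: 30}
   phase mod 60: 25.3 0.8
w7 256 250 -9.2 -5.9 {-90: 8, -80: 3, -70: 0, -60: 0, -50: 9, -40: 27, -30: 29, -20: 0, -10: 0, 0: 0, 10: 16, 20: 39, 30: 14, 40: 0, 50: 0, 60: 0, 70: 5, 80: 24}
   phase mod 60: 27.2 0.8
w8 260 242 -9.2 -6.9 {-90: 14, -80: 1, -70: 3, -60: 0, -50: 8, -40: 33, -30: 25, -20: 0, -10: 0, 0: 0, 10: 19, 20: 34, 30: 13, 40: 0, 50: 0, 60: 0, 70: 0, 80: 22}
   phase mod 60: 27.0 0.78
w9 231 260 -10.7 -6.5 {-90: 1, -80: 1, -70: 2, -60: 7, -50: 20, -40: 19, -30: 0, -20: 0, -10: 0, 0: 8, 10: 41, 20: 12, 30: 0, 40: 0, 50: 0, 60: 30, 70:
[... 669 characters left out ...]
: 23, -40: 7, -30: 0, -20: 0, -10: 0, 0: 27, 10: 37, 20: 3, 30: 0, 40: 0, 50: 5, 60: 32, 70: 27, 80: 3}
   phase mod 60: 10.9 0.79
w15 267 234 -9.2 -5.8 {-90: 2, -80: 1, -70: 2, -60: 3, -50: 30, -40: 32, -30: 0, -20: 0, -10: 0, 0: 3, 10: 38, 20: 21, 30: 0, 40: 0, 50: 0, 60: 3, 70: 16, 80: 25}
   phase mod 60: 19.6 0.76
w16 205 276 -8.5 -7.4 {-90: 4, -80: 18, -70: 26, -60: 1, -50: 0, -40: 0, -30: 2, -20: 26, -10: 26, 0: 0, 10: 0, 20: 0, 30: 6, 40: 23, 50: 29, 60: 1, 70: 0, 80: 0}
   phase mod 60: -10.2 0.78
w17 234 253 -8.8 -8.2 {-90: 0, -80: 6, -70: 25, -60: 7, -50: 0, -40: 0, -30: 3, -20: 35, -10: 31, 0: 2, 10: 0, 20: 0, 30: 3, 40: 23, 50: 30, 60: 4, 70: 0, 80: 0}
   phase mod 60: -8.8 0.79
```

drive_tool(series=[-1,0,0,6,0,0,0,-1,0,0,20,0,0,0,-1,-5,-5,35,0,0,0,-1,-15,-10,55,0,0,0,-1,-30,-20,90,0,0,0])

```text
time: 16.92
eef_pos: [574.9, -37.6, 157.0]
ee_rot: [-174.9, 38.9, -172.4]
force: [0.2, -1.0, 0.2]
grip_width: 0.0
```

```bash
python3 snap.py 18; python3 jaw.py w18; python3 rib.py w18; python3 jaw2.py w18; python3 - <<'E'
from h import *
c=load("w18"); im=c["frame"][:,:,::-1]; h=cv2.cvtColor(im,cv2.COLOR_BGR2HSV)
m=cv2.inRange(h,(105,120,40),(125,255,255)); ys,xs=np.nonzero(m)
P=np.array([dpt(c,u,v) for u,v in zip(xs,ys)]); P=P[abs(P[:,2]-36)<1.2]
for y in (-150,-130,-110,-90,-70): 
    q=P[abs(P[:,1]-y)<3]; print(y,len(q),np.percentile(q[:,0],[2,98]).round(1) if len(q) else 0)
E
```

```text
16.925 [ 39.9  32.8 -48.7 131.1 126.5  26.5 -20.7] [574.9 -37.6 157. ] [-174.9   38.9 -172.4] [ 0.2 -1.   0.2]
w18 110 jawY [17.3 30.6 31.7] jawX [-14.    1.4  13.8] fixed 327 [-28.9 -23.4 -15.5]
  head X [-38.3 -27.4 -16.4] Y [-26.5  17.   43.9]
  inner edge Y(X) [-0.176 22.989]
w18 71 145 -9.3 -7.9 {-90: 2, -80: 5, -70: 5, -60: 4, -50: 0, -40: 0, -30: 0, -20: 6, -10: 11, 0: 2, 10: 0, 20: 0, 30: 0, 40: 7, 50: 12, 60: 4, 70: 0, 80: 0}
   phase mod 60: -6.9 0.73
w18 jaw 600 lo [ 0.039 17.639] hi [ 0.052 30.929] V 92.0
w18 fix 277 lo [  0.049 -28.627] hi [ -0.132 -19.426] V 163.0
  nut [-18.3  15. ] [-13.9  17.4] 690
-150 126 [626.2 645.3]
-130 132 [623.7 643.4]
-110 132 [620.8 640.1]
-90 134 [617.7 636.6]
-70 136 [614.8 633.5]
```

View pics/w18.png

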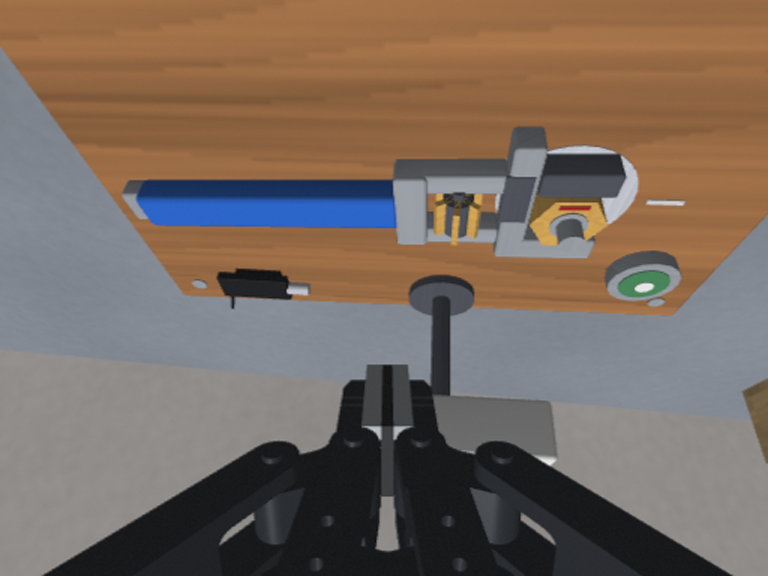

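drive_tool(series=[-1,5,-30,0,0,0,0,-1,20,-60,-10,0,0,0,-1,45,-83,-30,0,0,0,-1,65,-83,-45,0,0,0,-1,76,-83,-60,0,0,0])

```text
time: 17.6
eef_pos: [652.7, -121.4, 96.8]
ee_rot: [-174.8, 39.0, -172.4]
force: [-0.4, 0.6, 0.1]
grip_width: -0.001
```

```bash
python3 snap.py 19
```

```text
17.6 [ 42.8  45.1 -42.2 119.3 134.5  22.8 -14.9] [ 652.7 -121.4   96.8] [-174.8   39.  -172.4] [-0.4  0.6  0.1]
```

View pics/w19.png

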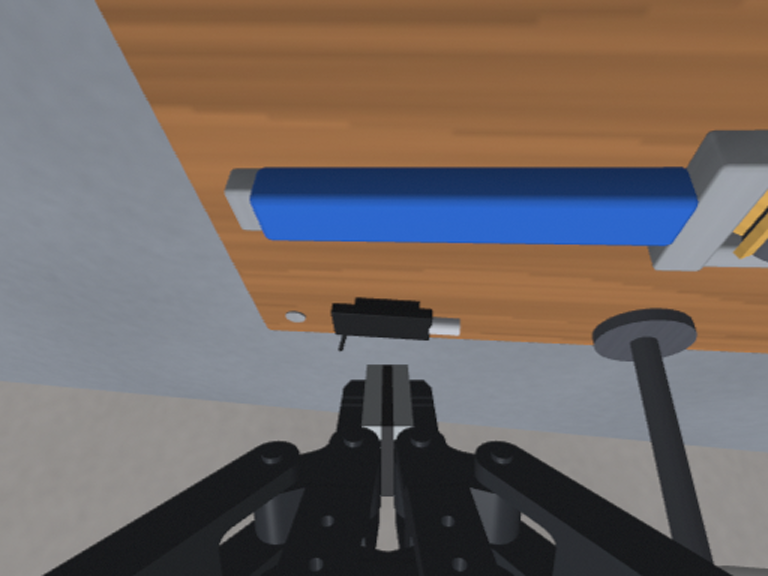

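drive_tool(series=[-1,0,0,-20,0,0,0,-1,0,0,-40,0,0,0,-1,0,0,-43,0,0,0,-1,-6,0,-43,0,0,0,-1,-11,0,-43,0,0,0])

```text
time: 18.27
eef_pos: [640.8, -121.6, 54.8]
ee_rot: [-174.7, 39.0, -172.3]
force: [3.2, 0.1, 1.3]
grip_width: 0.001
```

drive_tool(series=[-1,-3,0,0,0,0,0,-1,-6,0,0,0,0,0,-1,-8,0,0,0,0,0,-1,-8,0,0,0,0,0])

```text
time: 18.77
eef_pos: [633.6, -122.5, 54.5]
ee_rot: [-174.7, 39.0, -172.4]
force: [3.4, -1.7, 4.3]
grip_width: -0.004
```

```bash
python3 snap.py 20; cat > han.py <<'E'
import sys
from h import *
c=load(sys.argv[1]); im=c["frame"][:,:,::-1]; h=cv2.cvtColor(im,cv2.COLOR_BGR2HSV)
m=cv2.inRange(h,(105,120,40),(125,255,255)); ys,xs=np.nonzero(m)
P=np.array([dpt(c,u,v) for u,v in zip(xs,ys)]); P=P[abs(P[:,2]-36)<1.2]
Y=[];M=[]
for y in range(-150,-50,10): 
    q=P[abs(P[:,1]-y)<3]
    if len(q)>20:
        a=np.percentile(q[:,0],[2,98]); Y.append(y);M.append(a.mean()); print(y,len(q),a.round(1))
f=np.polyfit(Y,M,1); print("yaw",np.degrees(np.arctan(-f[0])).round(2),"x at y=46.5",np.polyval(f,46.5).round(1))
E
python3 han.py w20; python3 han.py w19; python3 han.py w18
```

```text
18.775 [ 45.7  51.5 -44.5 121.4 141.5  29.1 -17.3] [ 633.6 -122.5   54.5] [-174.7   39.  -172.4] [ 3.4 -1.7  4.3]
-150 263 [615.7 634.2]
-140 279 [614.7 632.8]
-130 270 [613.8 632. ]
-120 277 [612.8 631.1]
-110 283 [611.8 630.1]
-100 280 [610.8 629.1]
-90 283 [610.2 628.3]
-80 291 [609.3 627.3]
-70 301 [608.2 626.5]
-60 304 [607.5 625.3]
yaw 5.33 x at y=46.5 606.4
-150 318 [626.2 645. ]
-140 341 [624.8 644.5]
-130 343 [623.6 642.6]
-120 352 [621.8 640.7]
-110 366 [620.2 640.5]
-100 376 [618.7 638.7]
-90 371 [617.6 636.4]
-80 383 [615.9 635.4]
-70 393 [614.5 634.3]
-60 397 [613.3 632.5]
yaw 8.21 x at y=46.5 607.5
-150 126 [626.2 645.3]
-140 124 [625.1 643.9]
-130 132 [623.7 643.4]
-120 130 [622.4 641.6]
-110 132 [620.8 640.1]
-100 135 [619.  638.1]
-90 134 [617.7 636.6]
-80 130 [616.1 634.9]
-70 136 [614.8 633.5]
-60 142 [613.3 633.1]
yaw 8.34 x at y=46.5 607.3
```

View pics/w20.png

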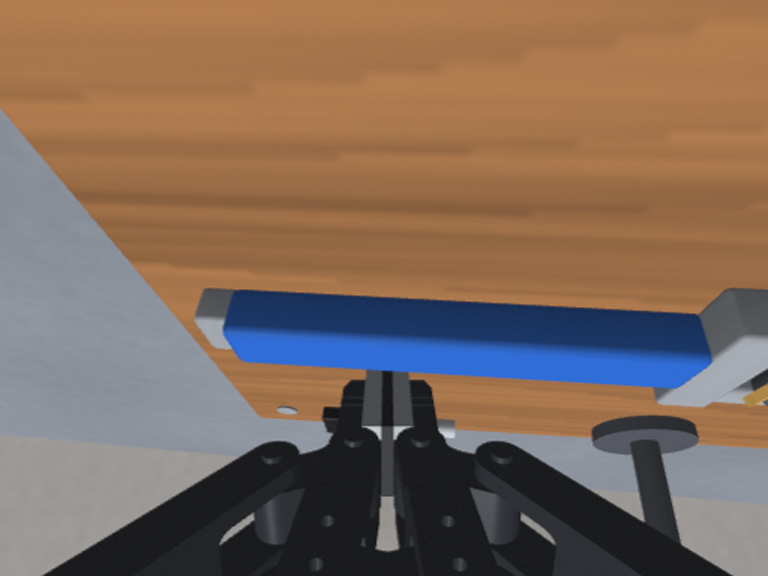

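drive_tool(series=[-1,5,0,5,0,0,0,-1,0,0,45,0,0,0,-1,-25,30,65,0,0,0,-1,-45,70,65,0,0,0,-1,-45,95,65,0,0,0])

```text
time: 19.45
eef_pos: [584.0, -24.1, 117.4]
ee_rot: [-175.0, 38.6, -172.3]
force: [0.6, 0.2, 0.3]
grip_width: 0.001
```

```bash
python3 snap.py 21; python3 jaw2.py w21; python3 rib.py w21; python3 han.py w21 | tail -1; python3 - <<'E'
from h import *
cv2.imwrite("pics/c21.png",cv2.resize(load("w21")["frame"][100:240,250:450,::-1],None,fx=4,fy=4,interpolation=cv2.INTER_CUBIC))
E
```

```text
19.45 [ 38.1  40.6 -49.5 130.2 130.   33.5 -22. ] [584.  -24.1 117.4] [-175.    38.6 -172.3] [0.6 0.2 0.3]
w21 jaw 735 lo [4.0000e-03 1.7789e+01] hi [-1.9000e-02  3.0793e+01] V 94.0
w21 fix 181 lo [  0.031 -28.667] hi [ 1.4000e-02 -1.9768e+01] V 167.0
  nut [-18.3  15.4] [-13.8  17.5] 794
w21 65 111 -12.4 -8.3 {-90: 0, -80: 1, -70: 9, -60: 13, -50: 4, -40: 0, -30: 0, -20: 0, -10: 0, 0: 2, 10: 6, 20: 3, 30: 0, 40: 0, 50: 1, 60: 0, 70: 0, 80: 0}
   phase mod 60: 5.2 0.65
yaw 5.38 x at y=46.5 607.1
```

View pics/c21.png

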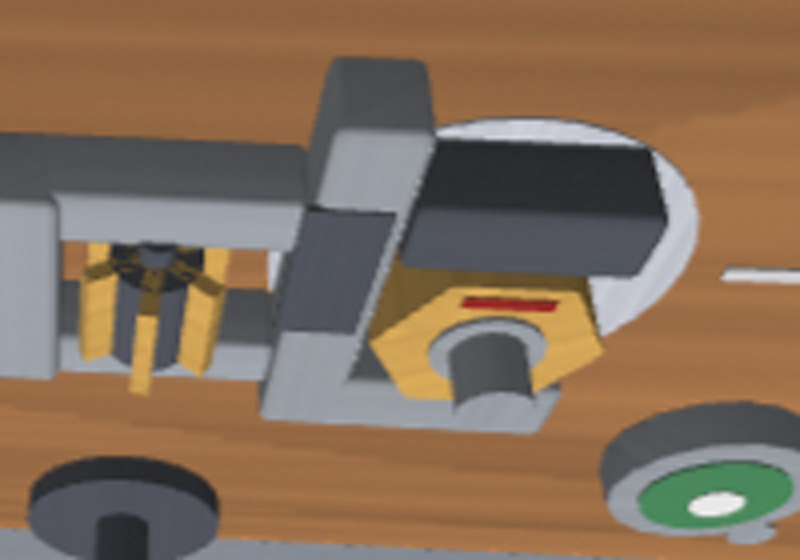

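drive_tool(series=[-1,6,-3,-12,0,0,0,-1,12,-3,-25,0,0,0,-1,18,-3,-40,0,0,0,-1,19,-3,-49,0,0,0,-1,19,5,-50,0,0,0])

```text
time: 20.12
eef_pos: [605.3, -21.8, 67.3]
ee_rot: [-174.9, 38.8, -172.5]
force: [0.2, -0.1, 0.4]
grip_width: -0.002
```

drive_tool(series=[-1,0,4,0,0,0,0,-1,0,7,0.5,0,0,0,-1,0,9,1,0,0,0])

```text
time: 20.5
eef_pos: [606.2, -14.8, 69.2]
ee_rot: [-174.6, 38.9, -172.5]
force: [-0.6, -6.7, -3.4]
grip_width: -0.0
```

```bash
python3 snap.py 22; python3 jaw.py w22; python3 jaw2.py w22 2>/dev/null; python3 rib.py w22; python3 han.py w22 | tail -1
```

```text
20.5 [ 35.   49.3 -48.  127.3 134.7  39.7 -23.4] [606.2 -14.8  69.2] [-174.6   38.9 -172.5] [-0.6 -6.7 -3.4]
w22 208 jawY [29.2 30.5 31.7] jawX [-13.8   1.2  14.9] fixed 220 [-27.7 -22.3 -15.6]
  head X [-37.8 -26.8 -16.3] Y [-24.5  21.6  45.6]
  inner edge Y(X) [-9.0000e-03  2.9598e+01]
w22 jaw 1041 lo [5.0000e-03 1.8071e+01] hi [-2.7000e-02  3.0896e+01] V 97.0
w22 fix 163 lo [  0.089 -27.462] hi [ -0.268 -21.662] V 173.0
  nut [-18.7  15.1] [-13.9  17.6] 1042
w22 142 149 -12.1 -8.1 {-90: 0, -80: 1, -70: 13, -60: 21, -50: 9, -40: 0, -30: 0, -20: 0, -10: 0, 0: 16, 10: 15, 20: 4, 30: 0, 40: 0, 50: 0, 60: 0, 70: 0, 80: 0}
   phase mod 60: 7.5 0.71
yaw 6.16 x at y=46.5 605.0
```

drive_tool(series=[-1,0,-4,0,0,0,0,-1,0,-4,-2,0,0,0,-1,0,3,-2,0,0,0,-1,0,6,-2,0,0,0,-1,0,8,-1.5,0,0,0])

```text
time: 21.18
eef_pos: [606.7, -10.6, 67.7]
ee_rot: [-174.3, 38.9, -172.7]
force: [-4.5, -14.4, 4.8]
grip_width: -0.001
```

```bash
sed -i 's/a-605)<2.5/a-604)<3.5/g' rib.py; python3 snap.py 23; python3 jaw.py w23; python3 jaw2.py w23 2>/dev/null; python3 rib.py w21 w22 w23; python3 han.py w23 | tail -1
python3 - <<'E'
from h import *
b=load("w23")["frame"][150:270,200:360,::-1]
cv2.imwrite("pics/c23.png",cv2.resize(np.vstack([b]),None,fx=5,fy=5,interpolation=cv2.INTER_CUBIC))
E
```

```text
21.175 [ 34.1  49.6 -48.  127.2 134.2  40.9 -23.7] [606.7 -10.6  67.7] [-174.3   38.9 -172.7] [ -4.5 -14.4   4.8]
w23 225 jawY [29.3 30.5 31.5] jawX [-13.9   1.3  15.4] fixed 221 [-27.8 -22.3 -15.2]
  head X [-36.5 -26.7 -16.4] Y [-24.3  21.8  45.7]
  inner edge Y(X) [8.0000e-03 2.9508e+01]
w23 jaw 1071 lo [1.0000e-03 1.7847e+01] hi [-1.8000e-02  3.0919e+01] V 97.0
w23 fix 164 lo [  0.379 -25.274] hi [  0.142 -19.094] V 173.0
  nut [-18.5  15.3] [-13.8  17.6] 1052
w21 126 195 -9.5 -8.3 {-90: 3, -80: 9, -70: 22, -60: 7, -50: 0, -40: 0, -30: 0, -20: 4, -10: 21, 0: 4, 10: 0, 20: 0, 30: 1, 40: 6, 50: 14, 60: 7, 70: 0, 80: 0}
   phase mod 60: -5.3 0.76
w22 242 301 -8.3 -8.1 {-90: 5, -80: 28, -70: 39, -60: 3, -50: 0, -40: 0, -30: 3, -20: 36, -10: 24, 0: 0, 10: 0, 20: 0, 30: 4, 40: 12, 50: 24, 60: 7, 70: 0, 80: 0}
   phase mod 60: -10.0 0.77
w23 288 266 -10.0 -6.7 {-90: 3, -80: 0, -70: 5, -60: 3, -50: 37, -40: 27, -30: 0, -20: 0, -10: 0, 0: 11, 10: 45, 20: 22, 30: 2, 40: 0, 50: 0, 60: 5, 70: 27, 80: 16}
   phase mod 60: 17.4 0.76
yaw 7.02 x at y=46.5 603.0
```

View pics/c23.png

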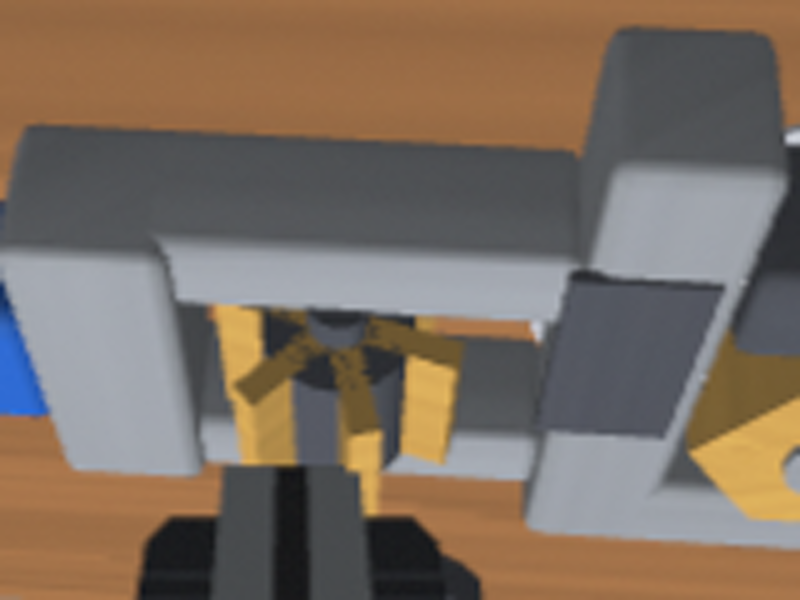

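drive_tool(series=[-1,0,-2,3,0,0,0,-1,-2,-2,18,0,0,0,-1,-8,-5,33,0,0,0,-1,-18,-10,55,0,0,0,-1,-32,-20,90,0,0,0])

```text
time: 21.85
eef_pos: [573.6, -23.2, 157.9]
ee_rot: [-175.0, 38.8, -172.4]
force: [0.7, -0.1, 0.2]
grip_width: -0.003
```

```bash
python3 snap.py 24; python3 jaw2.py w24; python3 rib.py w24; python3 han.py w24 | tail -1
```

```text
21.85 [ 39.4  33.4 -50.7 131.3 124.   28.5 -19.5] [573.6 -23.2 157.9] [-175.    38.8 -172.4] [ 0.7 -0.1  0.2]
w24 jaw 612 lo [ 0.053 17.874] hi [-1.3000e-02  3.0609e+01] V 91.0
w24 fix 263 lo [ -0.029 -28.694] hi [ -0.113 -19.535] V 162.0
  nut [-18.1  15.2] [-13.9  17.2] 674
w24 104 155 -8.4 -8.2 {-90: 2, -80: 9, -70: 20, -60: 3, -50: 0, -40: 0, -30: 2, -20: 12, -10: 9, 0: 0, 10: 0, 20: 0, 30: 3, 40: 10, 50: 15, 60: 1, 70: 0, 80: 0}
   phase mod 60: -9.6 0.75
yaw 5.48 x at y=46.5 607.0
```

drive_tool(series=[-1,15,-30,10,0,0,0,-1,30,-60,20,-1,10,0,-1,50,-90,20,-2,20,0,-1,70,-100,20,-3,30,0,-1,80,-100,20,-4,38.5,0])

```text
time: 22.52
eef_pos: [632.7, -131.1, 169.7]
ee_rot: [-168.7, 22.6, -173.5]
force: [0.2, -1.1, -0.1]
grip_width: -0.004
```

```bash
python3 snap.py 25
```

```text
22.525 [ 33.6  32.6 -37.5 111.6  61.6  29.7  47.2] [ 632.7 -131.1  169.7] [-168.7   22.6 -173.5] [ 0.2 -1.1 -0.1]
```

```bash
cat > rv.py <<'E'
import sys,numpy as np
from station import arm
from scipy.spatial.transform import Rotation as R
o=arm.get_obs(); c=R.from_euler("xyz",o["ee_rot"],degrees=True); t=R.from_euler("xyz",[180,0,float(sys.argv[1])],degrees=True)
print(o["eef_pos"].round(1),np.degrees((t*c.inv()).as_rotvec()).round(1))
E
python3 rv.py -173.5
```

```text
[ 638.1 -131.   172.7] [ 8.4 23.8  2.1]
```

drive_tool(series=[-1,4,1,0,3,8,1,-1,8,2,0,6,16,1.5,-1,13,5,0,8.4,23.8,2.1,-1,13,5,0,8.4,23.8,2.1])

```text
time: 23.08
eef_pos: [648.1, -125.8, 169.4]
ee_rot: [-180.0, 0.1, -173.7]
force: [0.1, 0.2, -0.4]
grip_width: -0.0
```

```bash
python3 rv.py -173.5; python3 snap.py 26; python3 han.py w26
```

```text
[ 648.1 -125.8  169.4] [0.  0.1 0.2]
23.075 [ 36.8  45.8 -47.   88.4  36.5  61.9  77.2] [ 648.1 -125.8  169.4] [-1.800e+02  1.000e-01 -1.737e+02] [ 0.1  0.2 -0.4]
-150 169 [616.7 635.8]
-140 160 [615.5 635. ]
-130 179 [614.7 633.8]
-120 174 [613.8 633.5]
-110 174 [612.7 631.7]
-100 163 [611.5 631.1]
-90 168 [610.6 629.9]
-80 174 [609.8 629.5]
-70 175 [608.8 628.5]
-60 174 [607.9 627.4]
yaw 5.46 x at y=46.5 607.4
```

View pics/w26.png

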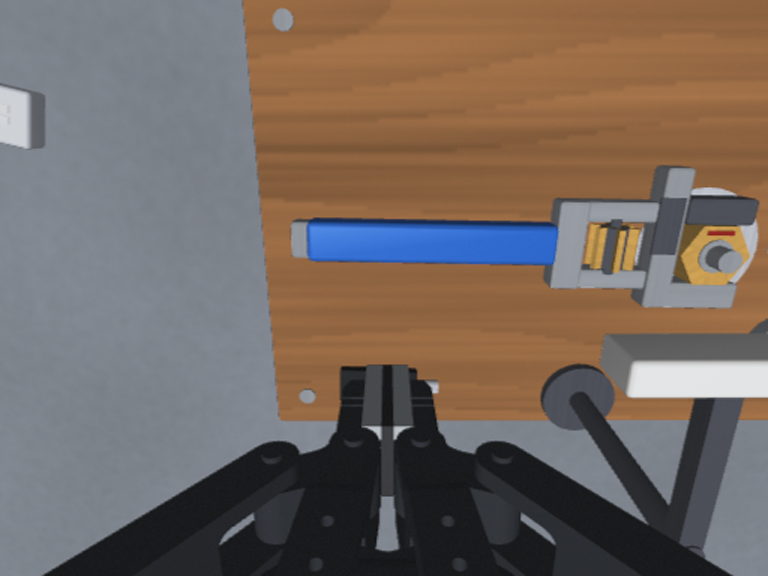

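drive_tool(series=[-1,5,-2,-40,0,0,0,-1,5,-2,-80,0,0,0,-1,5,-2,-105,0,0,0,-1,5,-2,-117,0,0,0,-1,5,-2,-118,0,0,0])

```text
time: 23.75
eef_pos: [651.5, -127.9, 52.4]
ee_rot: [-179.9, 0.1, -173.6]
force: [-0.5, -0.7, -0.4]
grip_width: -0.001
```

drive_tool(series=[-1,-6,4,0,0,0,-1,-1,-14,3.5,0,0,0,-4,-1,-22,2.5,0,0,0,-6,-1,-29.5,1.5,0,0,0,-9,-1,-37,1,0,0,0,-11])

```text
time: 24.38
eef_pos: [615.9, -126.4, 53.8]
ee_rot: [-180.0, 0.3, 175.3]
force: [4.1, 1.0, 2.4]
grip_width: 0.002
```

```bash
python3 snap.py 27; python3 jaw2.py w27; python3 rib.py w27; python3 han.py w27|tail -1
```

```text
24.375 [ 34.4  50.6 -39.6  96.1  41.2  48.5  61.9] [ 615.9 -126.4   53.8] [-180.     0.3  175.3] [4.1 1.  2.4]
w27 68 127 -12.9 -16.5 {-90: 0, -80: 0, -70: 9, -60: 29, -50: 21, -40: 0, -30: 0, -20: 0, -10: 0, 0: 0, 10: 0, 20: 0, 30: 0, 40: 0, 50: 0, 60: 0, 70: 0, 80: 0}
   phase mod 60: 6.4 0.82
yaw -4.8 x at y=46.5 607.8Traceback (most recent call last):
  File "jaw2.py", line 16, in <module>
    print(k,nm,m.sum(),"lo",np.polyfit(xs,lo,1).round(3),"hi",np.polyfit(xs,hi,1).round(3), "V",np.median(g[...,2][m]))
                            ~~~~~~~~~~^^^^^^^^^
    raise TypeError("expected non-empty vector for x")
TypeError: expected non-empty vector for x
```

View pics/w27.png

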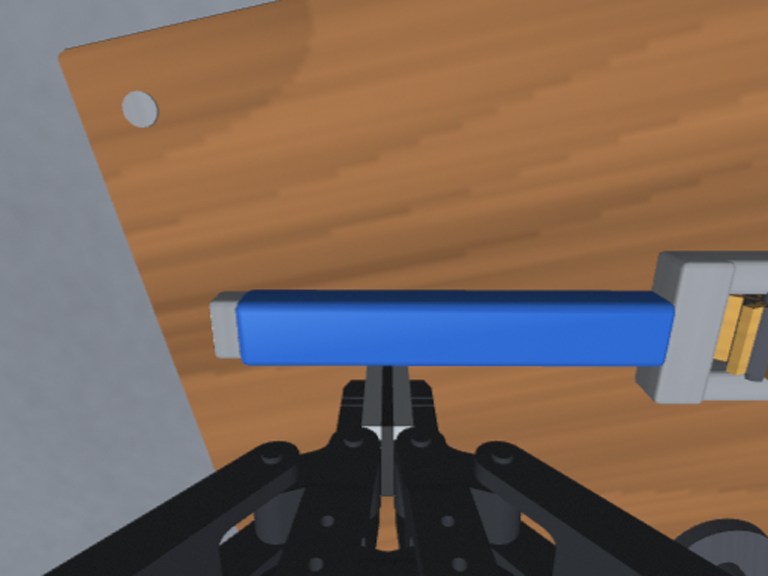

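drive_tool(series=[-1,-7.5,0,0,0,0,-2.5,-1,-15,0.5,0,0,0,-5,-1,-22.5,1,0,0,0,-7.5,-1,-30,2,0,0,0,-10,-1,-37.5,3,0,0,0,-12.5])

```text
time: 25.05
eef_pos: [578.7, -123.6, 53.5]
ee_rot: [-180.0, 0.3, 162.8]
force: [4.7, 1.7, 2.2]
grip_width: 0.001
```

```bash
python3 snap.py 28; python3 han.py w28|tail -1; python3 - <<'E'
from station import arm
from h import *
c=arm.camera("side"); np.savez("pics/s28.npz",**c); u,v=map(int,proj(c,[610,46,36])); print(u,v)
cv2.imwrite("pics/s28.png",cv2.resize(c["frame"][v-50:v+50,u-65:u+65,::-1],None,fx=6,fy=6,interpolation=cv2.INTER_CUBIC))
E
```

```text
25.05 [ 34.1  47.1 -37.  102.   39.4  44.2  49.4] [ 578.7 -123.6   53.5] [-180.     0.3  162.8] [4.7 1.7 2.2]
yaw -17.27 x at y=46.5 607.7
254 225
```

View pics/s28.png

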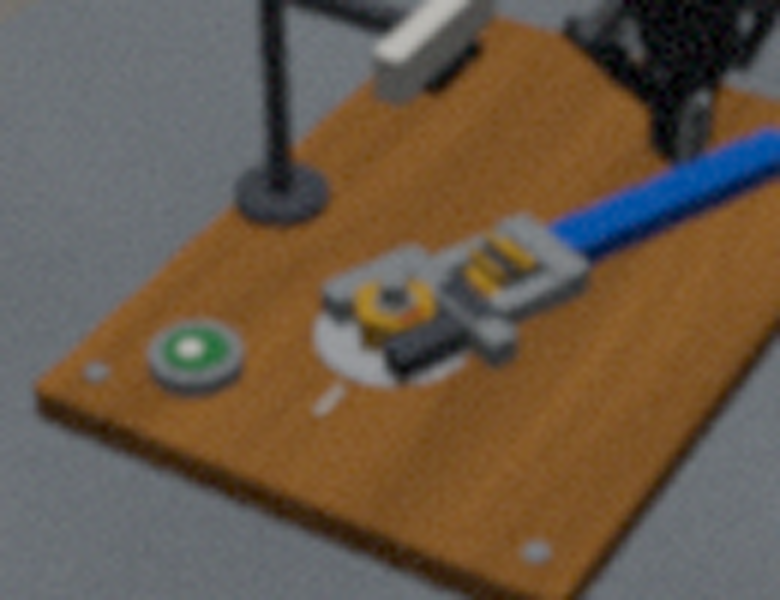

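drive_tool(series=[-1,-7.5,1.5,0,0,0,-2.5,-1,-15,3,0,0,0,-5,-1,-22,5,0,0,0,-7.5,-1,-29,7.5,0,0,0,-10,-1,-36,10,0,0,0,-12.5])

```text
time: 25.78
eef_pos: [541.9, -114.2, 52.7]
ee_rot: [-179.9, 0.1, 150.3]
force: [4.1, 0.8, 1.3]
grip_width: -0.001
```

drive_tool(series=[-1,-4,2,0,0,0,-1.5,-1,-8,3.5,0,0,0,-3,-1,-11,5,0,0,0,-4,-1,-11,5,0,0,0,-4])

```text
time: 26.28
eef_pos: [529.6, -109.3, 52.3]
ee_rot: [-179.8, 0.0, 146.3]
force: [2.6, 0.2, 1.0]
grip_width: -0.0
```

```bash
python3 snap.py 29; python3 han.py w29|tail -1
```

```text
26.275 [ 31.9  42.7 -33.1 109.7  36.7  38.7  32.4] [ 529.6 -109.3   52.3] [-179.8    0.   146.3] [2.6 0.2 1. ]
yaw -32.64 x at y=46.5 602.4
```

drive_tool(series=[-1,-3,2,0,0,0,-1,-1,-5,3,0,0,0,-2,-1,-5,3,0,0,0,-2])

```text
time: 26.7
eef_pos: [524.8, -106.9, 52.2]
ee_rot: [-179.8, 0.1, 144.3]
force: [5.2, -2.9, 0.3]
grip_width: -0.002
```

drive_tool(series=[-1,-3,2,0,0,0,-1,-1,-5,3,0,0,0,-2,-1,-5,3,0,0,0,-2])

```text
time: 27.08
eef_pos: [519.8, -104.0, 52.2]
ee_rot: [-179.8, 0.1, 142.3]
force: [3.9, -3.1, 0.2]
grip_width: -0.001
```

drive_tool(series=[-1,-3,2,0,0,0,-1,-1,-5,3,0,0,0,-2,-1,-5,3,0,0,0,-2])

```text
time: 27.45
eef_pos: [514.8, -100.9, 52.2]
ee_rot: [-179.8, 0.1, 140.3]
force: [4.0, -3.2, -0.3]
grip_width: 0.003
```

```bash
python3 snap.py 30; python3 han.py w30|tail -1; python3 - <<'E'
from station import arm
from h import *
c=arm.camera("side"); np.savez("pics/s30.npz",**c); u,v=map(int,proj(c,[610,46,36])); print(u,v)
cv2.imwrite("pics/s30.png",cv2.resize(c["frame"][v-50:v+50,u-65:u+65,::-1],None,fx=6,fy=6,interpolation=cv2.INTER_CUBIC))
E
```

```text
27.45 [ 30.4  41.2 -31.6 112.1  35.7  36.7  26. ] [ 514.8 -100.9   52.2] [-1.798e+02  1.000e-01  1.403e+02] [ 4.  -3.2 -0.3]
yaw -36.51 x at y=46.5 595.9
254 225
```

View pics/s30.png

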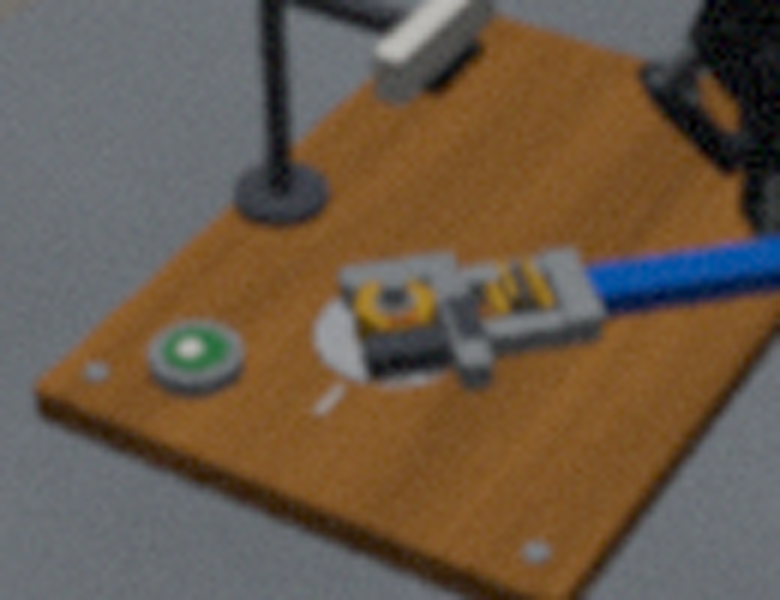

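View pics/w30.png

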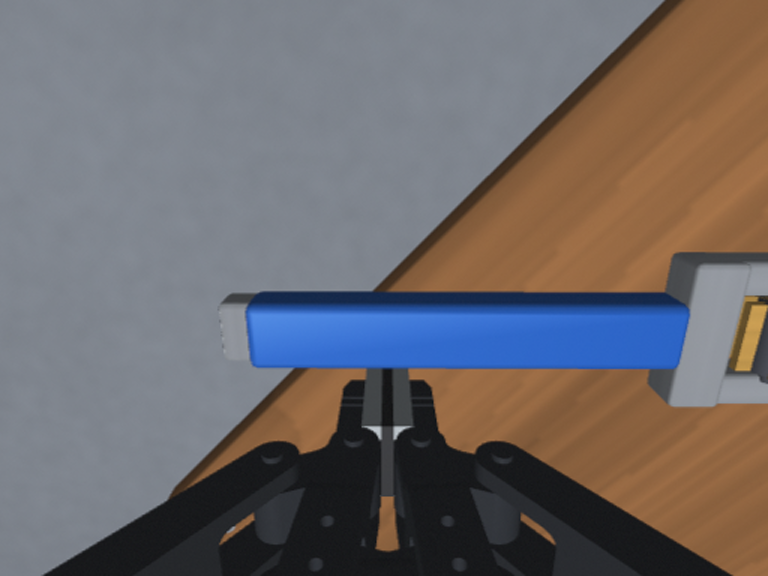

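drive_tool(series=[-1,-2.5,1.7,0,0,0,-1,-1,-5,3.5,0,0,0,-2,-1,-5,3.5,0,0,0,-2])

```text
time: 27.92
eef_pos: [509.6, -97.1, 52.2]
ee_rot: [-179.8, 0.0, 138.3]
force: [3.2, -3.4, 1.7]
grip_width: -0.007
```

drive_tool(series=[-1,-2.5,1.8,0,0,0,-1,-1,-5,3.7,0,0,0,-2,-1,-5,3.7,0,0,0,-2])

```text
time: 28.3
eef_pos: [504.5, -93.3, 52.1]
ee_rot: [-179.8, 0.0, 136.3]
force: [3.7, -3.6, -0.6]
grip_width: -0.004
```

```bash
python3 - <<'E'
from station import arm
from h import *
for n in("side","scene"):
    c=arm.camera(n); np.savez(f"pics/{n}31.npz",**c); u,v=map(int,proj(c,[590,16,36])); print(u,v)
    cv2.imwrite(f"pics/{n}31.png",cv2.resize(c["frame"][v-45:v+45,u-60:u+60,::-1],None,fx=6,fy=6,interpolation=cv2.INTER_CUBIC))
E
```

```text
268 222
249 204
```

View pics/side31.png

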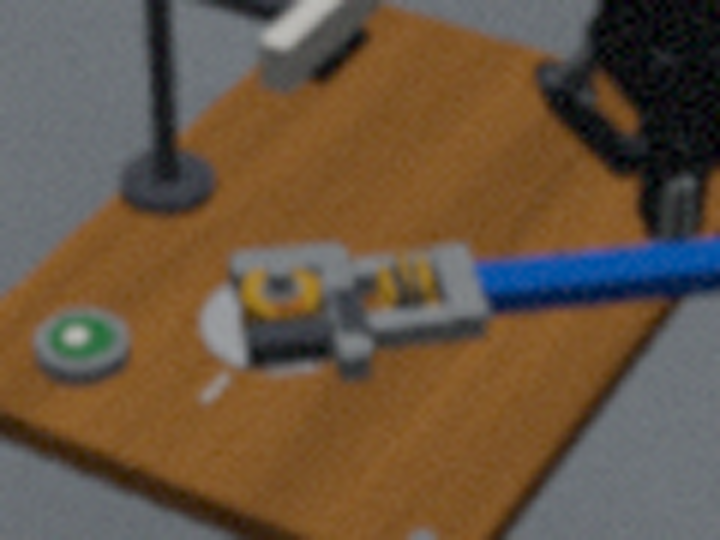

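View pics/scene31.png

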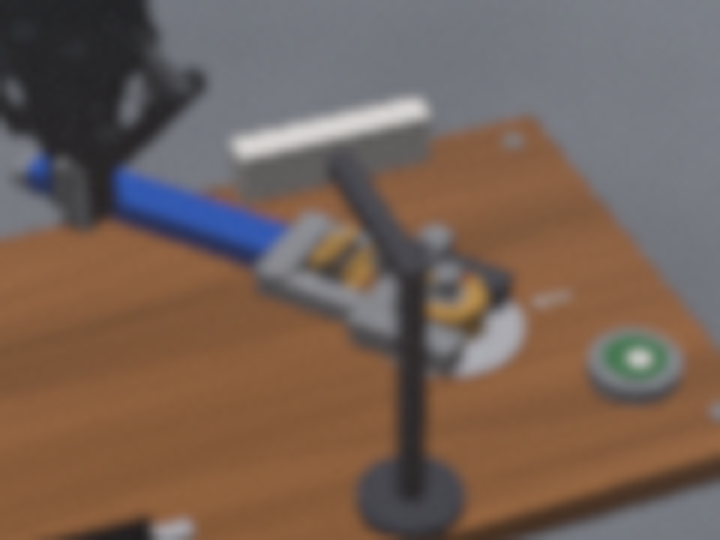

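drive_tool(series=[-1,3,-3,0,0,0,0,-1,4,-4,40,0,0,0,-1,4,-4,90,0,0,0,-1,4,-4,125,0,0,0,-1,4,-4,130,0,0,0])

```text
time: 29.02
eef_pos: [509.4, -96.5, 184.0]
ee_rot: [-179.9, 0.1, 136.4]
force: [0.1, -1.2, 0.4]
grip_width: -0.003
```

```bash
python3 snap.py 32; python3 - <<'E'
from h import *
c=load("w32"); u,v=map(int,proj(c,[610,46,38])); print(u,v)
b=c["frame"][max(0,v-60):v+60,max(0,u-100):u+60,::-1]
cv2.imwrite("pics/c32.png",cv2.resize(b,None,fx=5,fy=5,interpolation=cv2.INTER_CUBIC))
E
```

```text
29.025 [ 36.7  29.  -39.7 109.8  24.1  49.6  31. ] [509.4 -96.5 184. ] [-1.799e+02  1.000e-01  1.364e+02] [ 0.1 -1.2  0.4]
464 157
```

View pics/c32.png

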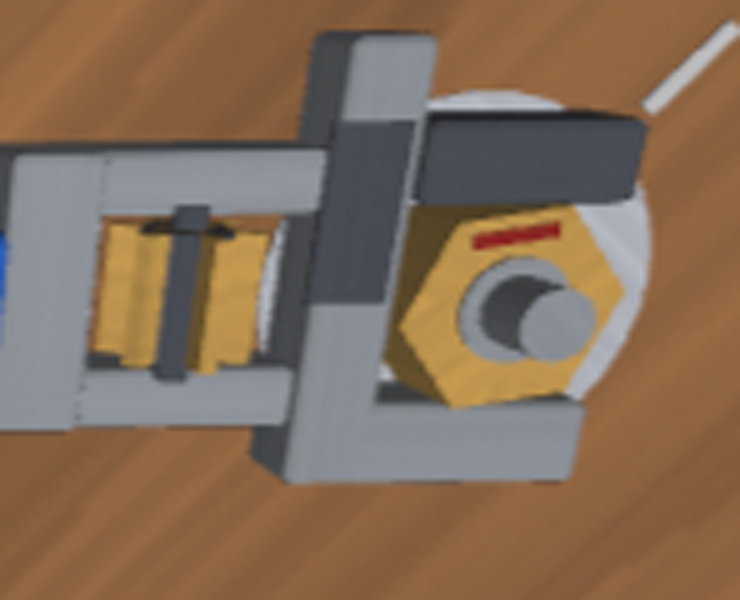

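```bash
python3 - <<'E'
from h import *
c=load("w32"); u0,v0=364,97
r=lambda x,y,z=36:ray(c,u0+(x-2)/5,v0+(y-2)/5,z)
pts=dict(jawin1=(425,201),jawin2=(630,203),fix1=(380,405),fix2=(580,402),fixo1=(300,482),fixo2=(568,481),jawo1=(430,113),jawo2=(645,120))
P={k:r(*p)[:2] for k,p in pts.items()}
d=P["fixo2"]-P["fixo1"]; print("fix outer dir",np.degrees(np.arctan2(d[1],d[0])), "jaw in dir",np.degrees(np.arctan2(*(P["jawin2"]-P["jawin1"])[::-1])),"fix in",np.degrees(np.arctan2(*(P["fix2"]-P["fix1"])[::-1])))
d=P["jawin2"]-P["jawin1"]; d/=np.linalg.norm(d); n=np.array([-d[1],d[0]])
for k in P: print(k,P[k].round(1),"along",round((P[k]-P["fix1"])@d,1),"perp",round((P[k]-P["fix1"])@n,1))
# nut top z=38
N=dict(a=(463,208),b=(575,208),c=(625,292),d=(570,395),e=(455,408),f=(400,325))
Q={k:r(*p,38)[:2] for k,p in N.items()}
C=np.mean(list(Q.values()),0); print("nut C",C.round(1))
for k in Q:
    v=Q[k]-C; print(k,np.linalg.norm(v).round(1),np.degrees(np.arctan2(v[1],v[0])).round(1))
for k in P: print(k, "perp from nut C",round((P[k]-C)@n,1))
E
```

```text
fix outer dir 46.664086368536886 jaw in dir 45.879510279289065 fix in 47.333314480932955
jawin1 [587.   46.8] along 0.7 perp 34.8
jawin2 [610.5  71. ] along 34.4 perp 34.8
fix1 [611.5  22.1] along 0.0 perp 0.0
fix2 [634.6  47.2] along 34.1 perp 0.9
fixo1 [613.8   4.2] along -11.2 perp -14.0
fixo2 [645.8  38.1] along 35.4 perp -13.4
jawo1 [575.4  55.2] along -1.4 perp 49.0
jawo2 [600.3  79.8] along 33.6 perp 48.2
nut C [611.3  47.3]
a 20.3 172.1
b 17.7 115.2
c 18.0 54.7
d 19.7 -3.8
e 18.6 -63.9
f 18.7 -124.3
jawin1 perp from nut C 17.2
jawin2 perp from nut C 17.2
fix1 perp from nut C -17.7
fix2 perp from nut C -16.8
fixo1 perp from nut C -31.7
fixo2 perp from nut C -31.1
jawo1 perp from nut C 31.3
jawo2 perp from nut C 30.5
```

```bash
python3 - <<'E'
from h import *
for k in ("w24","w26"):
    c=load(k); u,v=map(int,proj(c,[610,46,38])); u0,v0=max(0,u-60),max(0,v-50); print(k,u0,v0)
    b=c["frame"][v0:v0+100,u0:u0+130,::-1]
    cv2.imwrite(f"pics/z{k}.png",cv2.resize(b,None,fx=6,fy=6,interpolation=cv2.INTER_CUBIC))
E
```

```text
w24 297 96
w26 416 118
```

View pics/zw24.png

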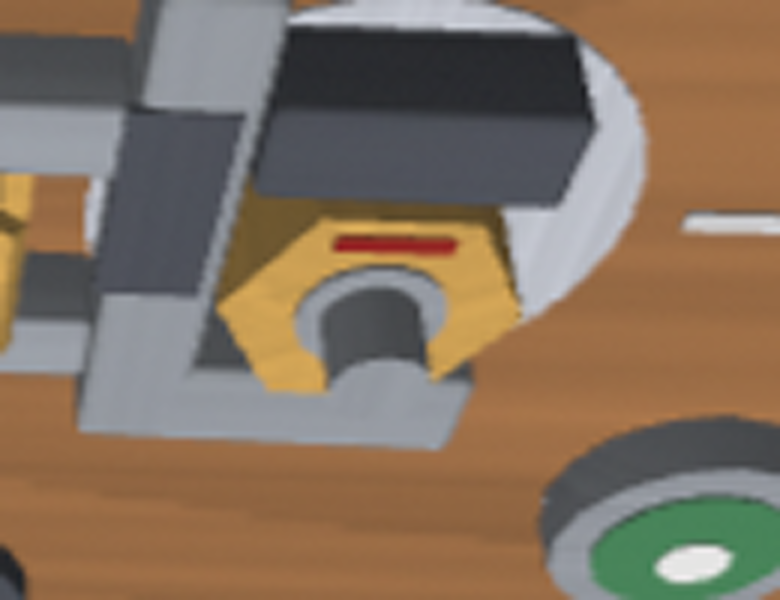

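View pics/zw26.png

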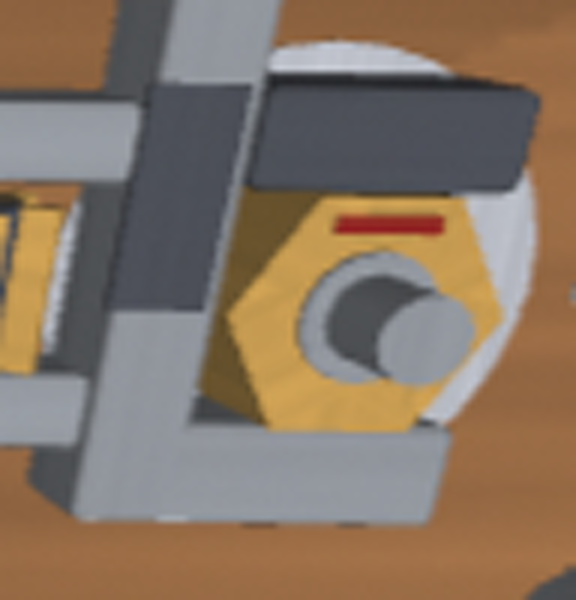

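```bash
python3 - <<'E'
from h import *
def go(k,u0,v0,jaw,fix,fo,jo):
    c=load(k); r=lambda p,z=36:ray(c,u0+(p[0]-2.5)/6,v0+(p[1]-2.5)/6,z)[:2]
    J=[r(p) for p in jaw];F=[r(p) for p in fix];O=[r(p) for p in fo];JO=[r(p) for p in jo]
    d=J[1]-J[0]; L=np.linalg.norm(d); d/=L; n=np.array([-d[1],d[0]])
    print(k,"dir",np.degrees(np.arctan2(d[1],d[0])).round(1),"jaw len",L.round(1),"opening",[round((np.mean(J,0)-f)@n,1) for f in F],"fix outer",[round((np.mean(J,0)-f)@n,1) for f in O],"jaw thick",[round((f-np.mean(J,0))@n,1) for f in JO])
go("w26",416,118,[(250,189),(515,193)],[(195,426),(448,432)],[(80,520),(430,524)],[(270,76),(535,92)])
go("w24",297,96,[(255,194),(560,206)],[(195,372),(470,380)],[(80,432),(440,447)],[(278,108),(592,122)])
u0,v0=364,97
go("w32",364,97,[(0,0),(1,1)],[(0,0)],[(0,0)],[(0,0)]) if 0 else None
E
python3 rib.py w24 w26
```

```text
w26 dir 95.5 jaw len 34.9 opening [np.float64(32.7), np.float64(33.0)] fix outer [np.float64(46.6), np.float64(46.5)] jaw thick [np.float64(14.7), np.float64(13.1)]
w24 dir 95.3 jaw len 34.6 opening [np.float64(32.8), np.float64(32.0)] fix outer [np.float64(46.7), np.float64(46.4)] jaw thick [np.float64(13.3), np.float64(13.0)]
w24 104 155 -8.4 -8.2 {-90: 2, -80: 9, -70: 20, -60: 3, -50: 0, -40: 0, -30: 2, -20: 12, -10: 9, 0: 0, 10: 0, 20: 0, 30: 3, 40: 10, 50: 15, 60: 1, 70: 0, 80: 0}
   phase mod 60: -9.6 0.75
w26 44 88 -11.8 -8.9 {-90: 0, -80: 1, -70: 2, -60: 6, -50: 1, -40: 1, -30: 0, -20: 0, -10: 6, 0: 8, 10: 2, 20: 0, 30: 0, 40: 1, 50: 4, 60: 2, 70: 1, 80: 0}
   phase mod 60: 0.6 0.7
```

drive_tool(series=[-1,-20,18,0,0,0,0,-1,-40,37,-20,0,0,0,-1,-41,38,-70,0,0,0,-1,-41,38,-115,0,0,0,-1,-41,38,-131,0,0,0])

```text
time: 29.7
eef_pos: [464.9, -58.4, 48.2]
ee_rot: [-179.6, -0.3, 136.4]
force: [0.0, 0.3, 0.3]
grip_width: -0.001
```

```bash
python3 rv.py 136.4
```

```text
[464.9 -58.4  48.2] [ 0.1 -0.4 -0. ]
```

drive_tool(series=[-1,2,-2,1,0,0,0,-1,8,-7,1,0,0,0,-1,14,-12,1,0,0,3,-1,19,-17,1,0,0,6,-1,23,-21,1,0,0,8])

```text
time: 30.32
eef_pos: [492.0, -81.1, 53.6]
ee_rot: [-179.9, 0.1, 144.3]
force: [-0.7, 0.7, -0.6]
grip_width: 0.002
```

```bash
python3 snap.py 33; python3 - <<'E'
from h import *
c=load("w33"); u,v=map(int,proj(c,[610,46,38])); print(u,v)
E
```

```text
30.325 [ 30.1  39.8 -33.1 115.9  37.7  35.2  25.6] [492.  -81.1  53.6] [-1.799e+02  1.000e-01  1.443e+02] [-0.7  0.7 -0.6]
602 308
```

View pics/w33.png

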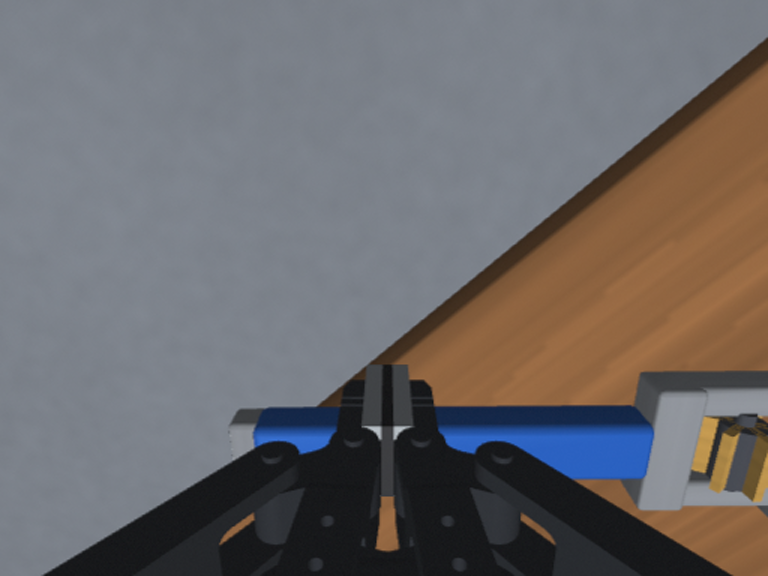

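drive_tool(series=[-1,-4,3,2,0,0,0,-1,-4,3,40,0,0,0,-1,10,25,86,-5,-7,0,-1,35,50,86,-10,-14,0,-1,60,71,86,-14,-20,0])

```text
time: 31.0
eef_pos: [546.8, -13.4, 139.8]
ee_rot: [179.9, 23.3, 144.2]
force: [0.9, -1.2, -1.0]
grip_width: 0.0
```

```bash
cat > rv2.py <<'E'
import sys,numpy as np
from station import arm
from scipy.spatial.transform import Rotation as R
# target: vertical with yaw then lean about wrench dir
yaw,wdir,lean=map(float,sys.argv[1:4])
o=arm.get_obs(); c=R.from_euler("xyz",o["ee_rot"],degrees=True)
w=np.array([np.cos(np.radians(wdir)),np.sin(np.radians(wdir)),0])
t=R.from_rotvec(-np.radians(lean)*w)*R.from_euler("xyz",[180,0,yaw],degrees=True)
print(o["time"],o["qpos"].round(1),o["eef_pos"].round(1),np.degrees((t*c.inv()).as_rotvec()).round(1))
M=c.as_matrix(); print("corner",(o["eef_pos"]+M@[11,0,25]).round(1), "tgt corner off",(t.as_matrix()@[11,0,25]).round(1))
E
python3 rv2.py 144.3 54.3 30
```

```text
31.0 [  4.9  26.8 -21.7 122.2  61.4  31.1 -12.7] [546.8 -13.4 139.8] [-4.  -5.4  0.1]
corner [546.7 -13.3 112.4] tgt corner off [  2.4  -1.7 -27.2]
```

Complete the lean and look.

drive_tool(series=[-1,3,1,-5,-2,-3,0,-1,6,2,-15,-4,-5.4,0,-1,6,2,-20,-4,-5.4,0])

```text
time: 31.38
eef_pos: [551.1, -11.3, 117.5]
ee_rot: [-179.7, 29.7, 144.5]
force: [0.4, -0.2, 0.1]
grip_width: -0.001
```

```bash
python3 rv2.py 144.3 54.3 30; python3 snap.py 34; cat > rib2.py <<'E'
import sys
from h import *
# args: image, wrench dir deg, nut centre x y : work in wrench frame (X along, Y left, Z above board)
k,wd,nx,ny=sys.argv[1],*map(float,sys.argv[2:5])
c=load(k); im=c["frame"][:,:,::-1]; H,W=im.shape[:2]
v,u=np.mgrid[0:H,0:W]; d=c["depth"]
P=np.stack([(u-c["cx"])/c["fx"]*d,(v-c["cy"])/c["fy"]*d,d],-1).reshape(-1,3)-c["t"]
P=(P@c["R"]); g=cv2.cvtColor(im,cv2.COLOR_BGR2HSV).reshape(-1,3)
w=np.array([np.cos(np.radians(wd)),np.sin(np.radians(wd))]); n=np.array([-w[1],w[0]])
q=P[:,:2]-[nx,ny]; X=q@w; Y=q@n; Z=P[:,2]; vv=v.ravel()
b=(g[:,1]>110)&(abs(X+56)<15)&(abs(Y)<14)&(Z>38)&(Z<47)&(vv<250)
print("worm brass X",np.percentile(X[b],[2,98]).round(1),"Y",np.percentile(Y[b],[2,98]).round(1),"Zmax",np.percentile(Z[b],98).round(1),b.sum())
yc=np.percentile(Y[b],95)
m=(g[:,1]>110)&(g[:,2]>50)&(g[:,2]<165)&(abs(Y-yc)<3.5)&(abs(X+56)<14)&(Z>32)&(Z<47)&(vv<250)
core=(g[:,1]<90)&(g[:,2]<110)&(abs(Y-yc)<3.5)&(abs(X+56)<12)&(Z>32)&(Z<47)&(vv<240)
for nm,cc in (("core",np.median(X[core]) if core.sum()>5 else -56),("fix",-56.)):
    ang=np.degrees(np.arctan2(X[m]-cc,Z[m]-33)); r=np.hypot(X[m]-cc,Z[m]-33); s=(r>6)&(r<13)
    z=np.exp(1j*np.radians(6*ang[s])).mean(); print(nm,round(cc,1),s.sum(),"phase",round(np.degrees(np.angle(z))/6,1),round(abs(z),2))
top=(abs(Z-36)<1.2)&(vv<260)&(g[:,1]<100)
for nm,mm in (("jaw",top&(Y>5)&(Y<50)&(X>-10)&(X<14)),("fix",top&(Y<-5)&(Y>-40)&(X>-10)&(X<14))):
    if mm.sum()>20:
        xs,lo,hi=[],[],[]
        for x in np.arange(-8,13,3):
            a=mm&(abs(X-x)<1.5)
            if a.sum()>5: xs.append(x);lo.append(np.percentile(Y[a],2));hi.append(np.percentile(Y[a],98))
        if len(xs)>1: print(nm,mm.sum(),"lo",np.polyfit(xs,lo,1).round(3),"hi",np.polyfit(xs,hi,1).round(3))
nb=(abs(Z-38)<1)&(g[:,1]>120)&(abs(X)<25)&(abs(Y)<25); print("nut",np.percentile(X[nb],[1,99]).round(1),np.percentile(Y[nb],[1,99]).round(1))
E
python3 rib2.py w34 54.3 610.5 46.6
```

```text
31.375 [ -3.6  29.5 -15.3 125.4  80.2  30.9 -34.6] [551.1 -11.3 117.5] [ 0.  -0.4 -0. ]
corner [553.4 -13.   90.4] tgt corner off [  2.4  -1.7 -27.2]
31.375 [ -3.6  29.5 -15.3 125.4  80.2  30.9 -34.6] [551.1 -11.3 117.5] [-179.7   29.7  144.5] [ 0.4 -0.2  0.1]
worm brass X [-63.9 -43.2] Y [-8.7 12.8] Zmax 45.4 520
core -54.6 115 phase 9.1 0.72
fix -56.0 101 phase 14.9 0.68
jaw 700 lo [1.8000e-02 1.8006e+01] hi [2.9000e-02 3.0371e+01]
fix 328 lo [-1.6000e-02 -3.0763e+01] hi [ -0.279 -20.072]
nut [-16.7  17.2] [-16.   15.8]
```

View pics/w34.png

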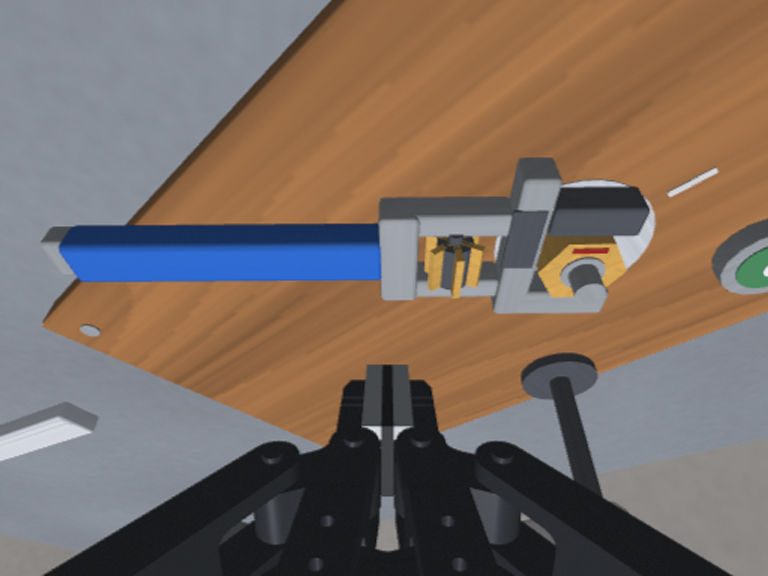

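drive_tool(series=[-1,5,3,-20,0,0,0,-1,10,6,-40,0,0,0,-1,14,8.5,-48.5,0,0,0,-1,14,8.5,-48.5,0,0,0,-1,17,12.6,-48.5,0,0,0])

```text
time: 32.05
eef_pos: [568.9, -0.8, 69.8]
ee_rot: [-179.7, 29.7, 144.2]
force: [0.9, 0.5, 0.1]
grip_width: 0.001
```

drive_tool(series=[-1,1.7,2.5,0.3,0,0,0,-1,3,4.1,0.8,0,0,0,-1,4.1,5.7,1.3,0,0,0])

```text
time: 32.42
eef_pos: [572.9, 5.4, 70.6]
ee_rot: [-179.7, 29.7, 144.3]
force: [-0.2, 0.4, -0.0]
grip_width: -0.0
```

```bash
python3 snap.py 35; python3 rib2.py w35 54.3 610.5 46.6
```

```text
32.425 [ -6.1  36.7 -14.2 122.3  87.2  31.6 -43. ] [572.9   5.4  70.6] [-179.7   29.7  144.3] [-0.2  0.4 -0. ]
worm brass X [-62.8 -49.2] Y [-3.4 12.9] Zmax 44.8 398
core -53.7 192 phase 14.0 0.75
fix -56.0 173 phase 24.1 0.7
jaw 977 lo [1.0000e-02 1.7682e+01] hi [2.5000e-02 3.0354e+01]
fix 158 lo [  0.032 -27.894] hi [ -0.246 -20.988]
nut [-16.5  17.1] [-16.2  15.9]
```

View pics/w35.png

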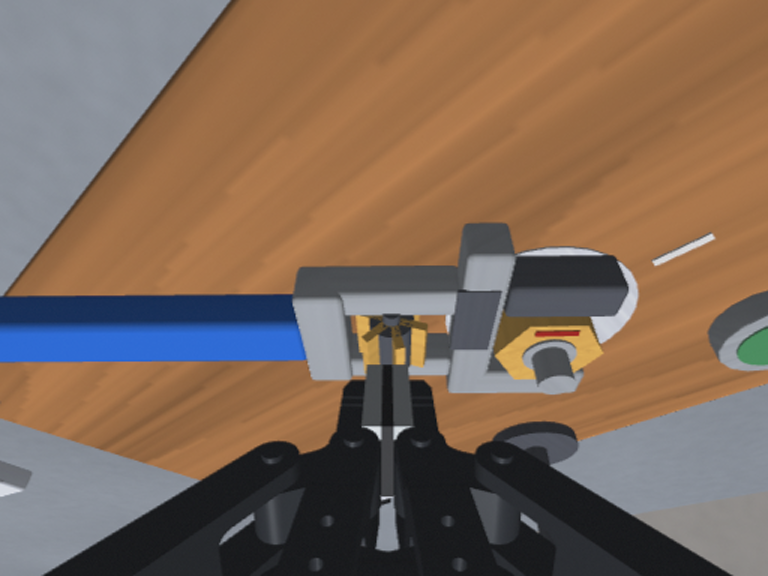

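drive_tool(series=[-1,1.7,2.4,-0.5,0,0,0,-1,3.5,4.9,-0.5,0,0,0,-1,5.2,7.3,0,0,0,0])

```text
time: 32.85
eef_pos: [578.3, 13.1, 70.5]
ee_rot: [-179.7, 29.7, 144.3]
force: [-0.1, 0.6, 0.3]
grip_width: 0.002
```

```bash
python3 snap.py 36; python3 rib2.py w36 54.3 610.5 46.6
```

```text
32.85 [ -6.6  37.1 -14.5 121.3  85.9  32.1 -42. ] [578.3  13.1  70.5] [-179.7   29.7  144.3] [-0.1  0.6  0.3]
worm brass X [-62.9 -49.3] Y [-7.9 12.9] Zmax 45.0 433
core -53.4 176 phase 12.8 0.79
fix -56.0 167 phase 23.8 0.74
jaw 987 lo [ 0.094 17.642] hi [1.3000e-02 3.0301e+01]
fix 146 lo [-2.7000e-02 -2.7818e+01] hi [ -0.309 -21.357]
nut [-16.6  17.1] [-15.8  15.7]
```

drive_tool(series=[-1,0,0,7,0,0,0,-1,-16,-20,7,0,0,0,-1,-16,-20,-3.5,0,0,0,-1,-12.5,-15,-3.5,0,0,0,-1,-10,-11.5,-3.5,0,0,0])

```text
time: 33.52
eef_pos: [565.7, -2.3, 66.9]
ee_rot: [-179.3, 29.8, 144.2]
force: [-16.2, -8.4, 13.9]
grip_width: 0.001
```

```bash
python3 snap.py 37; python3 rib2.py w37 54.3 610.5 46.6
```

```text
33.525 [ -5.9  36.8 -13.8 123.3  88.7  31.5 -44.5] [565.7  -2.3  66.9] [-179.3   29.8  144.2] [-16.2  -8.4  13.9]
worm brass X [-61.4 -47.7] Y [-0.2 12.9] Zmax 44.6 325
core -53.7 212 phase 24.5 0.82
fix -56.0 209 phase -26.4 0.65
jaw 964 lo [ 0.02  16.913] hi [2.8000e-02 2.9833e+01]
nut [-16.5  17.3] [-15.8  15.9]
```

View pics/w37.png

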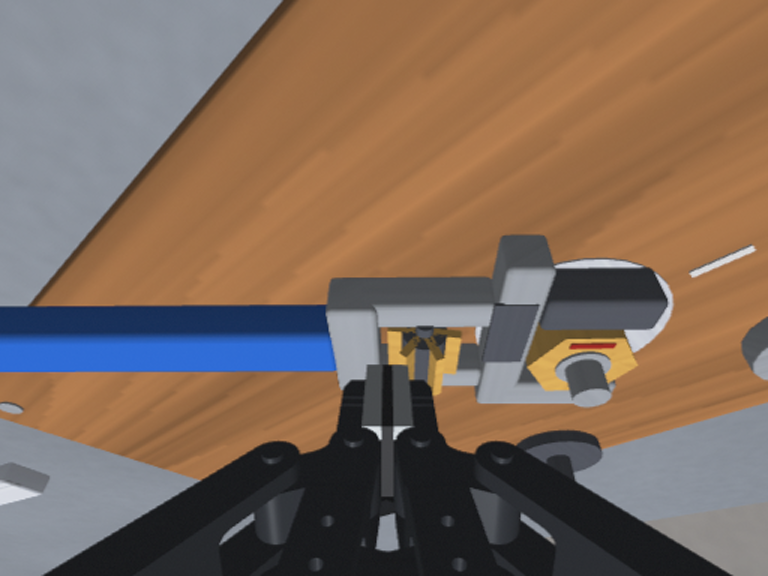

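drive_tool(series=[-1,1.5,2.2,0.5,0,0,0,-1,3,4.2,1,0,0,0,-1,4.2,5.8,2,0,0,0,-1,5.3,7.5,3,0,0,0,-1,7,9.7,4,0,0,0])

```text
time: 34.2
eef_pos: [575.6, 12.2, 71.2]
ee_rot: [-179.8, 29.7, 144.3]
force: [0.2, 0.5, 0.3]
grip_width: 0.001
```

```bash
python3 snap.py 38; python3 rib2.py w38 54.3 610.5 46.6
```

```text
34.2 [ -6.6  36.9 -14.4 121.8  86.3  31.9 -42.4] [575.6  12.2  71.2] [-179.8   29.7  144.3] [0.2 0.5 0.3]
worm brass X [-63.8 -43. ] Y [-6.4 13.1] Zmax 45.1 468
core -52.9 192 phase -9.7 0.77
fix -56.0 173 phase 4.7 0.65
jaw 915 lo [ 0.061 15.901] hi [-9.0000e-03  2.9113e+01]
fix 137 lo [ -0.029 -27.681] hi [ -0.253 -20.985]
nut [-16.5  17.2] [-15.5  15.7]
```

View pics/w38.png

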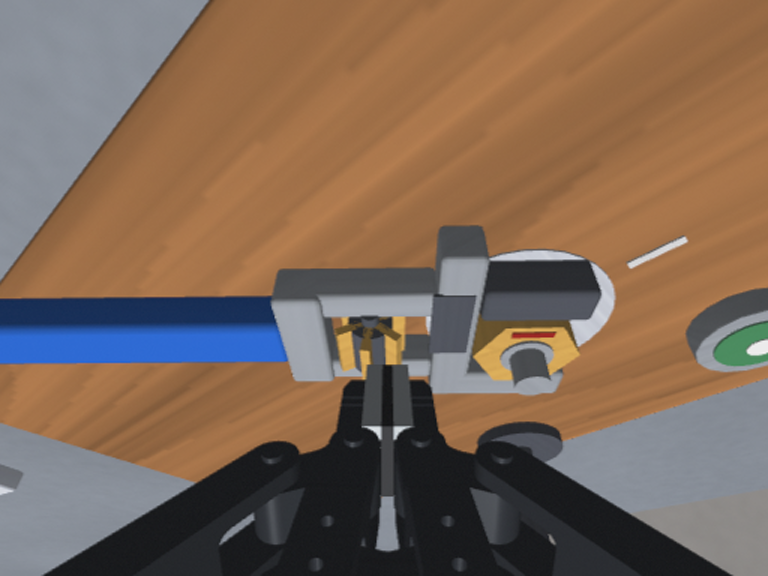

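drive_tool(series=[-1,0,0,10,0,0,0,-1,-3,0,35,0,0,0,-1,-10,-5,70,0,0,0,-1,-15,-20,95,0,0,0,-1,-20,-30,100,0,0,0])

```text
time: 34.88
eef_pos: [555.9, -19.0, 172.6]
ee_rot: [-179.9, 29.8, 144.2]
force: [0.2, -0.1, -0.3]
grip_width: 0.003
```

```bash
python3 snap.py 39; python3 rib2.py w39 54.3 610.5 46.6;python3 - <<'E'
from h import *
c=load("w39"); u,v=map(int,proj(c,[605,40,38])); u0,v0=max(0,u-80),max(0,v-55); print(u0,v0)
cv2.imwrite("pics/zw39.png",cv2.resize(c["frame"][v0:v0+95,u0:u0+130,::-1],None,fx=6,fy=6,interpolation=cv2.INTER_CUBIC))
E
```

```text
34.875 [ -0.5  23.3 -17.6 123.8  67.7  32.4 -20. ] [555.9 -19.  172.6] [-179.9   29.8  144.2] [ 0.2 -0.1 -0.3]
worm brass X [-64.  -43.2] Y [-8.9 12.8] Zmax 45.6 389
core -53.3 75 phase -8.4 0.77
fix -56.0 60 phase 1.5 0.64
jaw 605 lo [-6.000e-03  1.659e+01] hi [-7.0000e-03  2.9024e+01]
fix 374 lo [  0.083 -30.48 ] hi [ -0.024 -18.247]
nut [-16.1  16.8] [-16.1  15.8]
283 60
```

View pics/zw39.png

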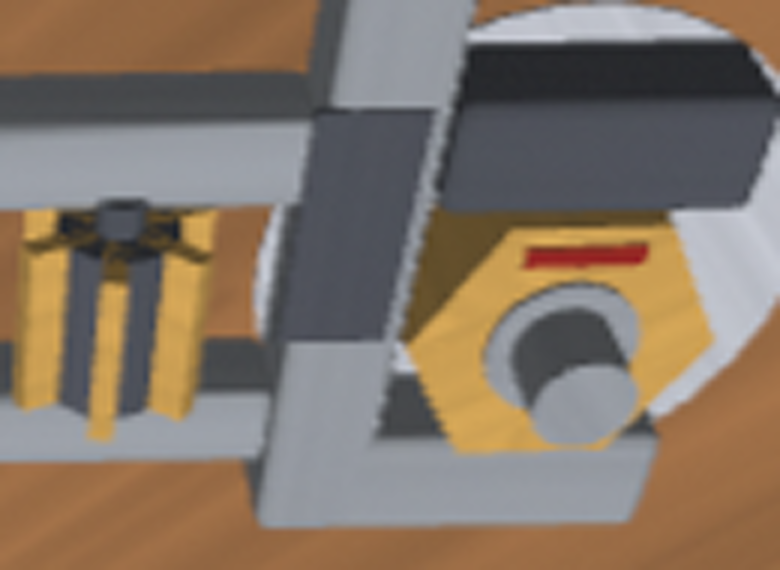

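```bash
cat > nutang.py <<'E'
import sys
from h import *
for k in sys.argv[1:]:
    c=load(k); im=c["frame"][:,:,::-1]; g=cv2.cvtColor(im,cv2.COLOR_BGR2HSV)
    m=cv2.inRange(g,(15,110,150),(30,255,255)); H,W=m.shape
    v,u=np.nonzero(m); P=np.array([dpt(c,a,b) for a,b in zip(u,v)])
    s=(abs(P[:,2]-38)<1.2)&(np.hypot(P[:,0]-610.5,P[:,1]-46.6)<22)
    Q=P[s][:,:2]
    Q=np.array([ray(c,a,b,38)[:2] for a,b in zip(u[s],v[s])],np.float32)
    r=cv2.minAreaRect(Q); 
    best=[]
    for a in np.arange(0,60,.5):
        # sum of widths across three flats directions
        ws=0
        for kk in range(3):
            t=np.radians(a+60*kk); d=np.array([-np.sin(t),np.cos(t)]); pr=Q@d; ws+=np.percentile(pr,99.5)-np.percentile(pr,.5)
        best.append((ws,a))
    print(k,s.sum(),"rect",r,"flat dir mod60",min(best))
    # red mark
    rm=cv2.inRange(g,(0,150,80),(6,255,220))|cv2.inRange(g,(174,150,80),(180,255,220)); vv,uu=np.nonzero(rm)
    R=np.array([ray(c,a,b,38)[:2] for a,b in zip(uu,vv)]); R=R[np.hypot(R[:,0]-610.5,R[:,1]-46.6)<20] if len(R) else R
    if len(R)>8:
        cc=R.mean(0); w=np.linalg.svd(R-cc)[2][0]; print("   red",len(R),cc.round(1),np.degrees(np.arctan2(w[1],w[0])).round(1)%180,"radial",np.degrees(np.arctan2(*(cc-[610.5,46.6])[::-1])).round(1))
E
python3 nutang.py w2 w11 w18 w24 w26 w32 w34 w39
```

```text
w2 867 rect ((610.1367797851562, 45.49311828613281), (32.85939025878906, 31.77781867980957), 38.54444885253906) flat dir mod60 (np.float64(94.33697858647986), np.float64(40.0))
   red 78 [599.4  44.8] 99.1 radial -170.5
w11 769 rect ((610.4571533203125, 45.883724212646484), (33.78269577026367, 31.944374084472656), 37.901214599609375) flat dir mod60 (np.float64(94.69372057797582), np.float64(39.0))
   red 68 [599.3  44.8] 98.9 radial -170.8
w18 568 rect ((610.1532592773438, 45.758583068847656), (33.22157669067383, 31.907062530517578), 38.27130889892578) flat dir mod60 (np.float64(93.30927469363778), np.float64(39.5))
   red 40 [599.4  45.1] 99.2 radial -172.4
w24 574 rect ((610.202880859375, 45.83635711669922), (33.86136245727539, 31.802764892578125), 35.31074905395508) flat dir mod60 (np.float64(93.54295919250171), np.float64(37.0))
   red 40 [599.3  45.6] 98.5 radial -175.0
w26 710 rect ((611.3070068359375, 46.401268005371094), (31.26377296447754, 35.30038833618164), 6.330214023590088) flat dir mod60 (np.float64(93.99188023273098), np.float64(36.5))
   red 53 [598.8  45.9] 96.4 radial -176.6
w32 617 rect ((611.2664184570312, 46.66747283935547), (31.508922576904297, 35.160133361816406), 85.41785430908203) flat dir mod60 (np.float64(93.7632865485728), np.float64(56.0))
   red 41 [601.1  53.8] 56.0 radial 142.6
w34 797 rect ((609.2254028320312, 46.73675537109375), (31.625516891479492, 32.334266662597656), 86.9011459350586) flat dir mod60 (np.float64(93.63900598976574), np.float64(55.5))
   red 68 [601.3  53.6] 54.7 radial 142.6
w39 701 rect ((611.1658935546875, 46.82190704345703), (35.76134490966797, 30.8406925201416), 54.27534103393555) flat dir mod60 (np.float64(93.50118966200974), np.float64(54.5))
   red 51 [601.5  54.2] 57.4 radial 140.0
```

```bash
python3 -c "
from station import arm
print(arm.close_job())"
```

```text
the job is handed in; nothing more can be done
None
```

I rolled the worm until the jaws stopped on the nut, then pulled the handle clockwise until the nut reached its stop. The job was handed in at about 35 s, and no verdict was reported.

**Fitting:** The worm stopped, springing back when pushed further at about 15 N. Before the pull the mouth opening measured about 32.6 mm. I had nudged the handle about 3° to line the wrench up with the nut and rechecked the worm. The nut turned only about 2° in that.

**Tightening:** I pulled too far, by about 8°. The sharp force rise never showed; it stayed near 5 N while the wrench slipped on the nut and forced the jaw about 2 mm open, to roughly 34.4 mm. I turned the handle back to line up with the nut and rolled the worm closed again, with no further pull on the handle.

**Last checks:**
- **Nut:** it has turned about 44° in total. That puts it at or close to its stop, although single readings scatter by 1–2°.
- **Jaws:** the opening is about 33.1 mm, so roughly 1 mm of play.
- **Wrench:** it looks flat on the board, with its mouth about 3 mm from the nut's axis.
- **Gripper:** it is clear of everything, about 170 mm up.
- **Lamp and other things:** I felt no contact with them, but I did not measure their positions again at the end.

**Uncertainty:** The openings come from camera edges good to about 0.5 mm. That makes the first fit fairly certain, within the 1.8 mm limit. I did not directly confirm that the jaws were still fitted at the moment the nut first reached its stop. They measured fitted, with the nut at the stop, at the last look.

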